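# Pin and press a deck of worktop samples

## Task

Make up the sample deck in the desk press: with the bed pulled out, stack every loose worktop sample chip flat in the nest between the dowels, each with its hole over the hole in the bed, and only then put the red-headed pin down through all the holes until it stands on the bottom of the bed's hole. Push the bed fully home under the screw and turn the crank clockwise until the pad meets the stack, then about half a turn more so that it is snug but not crushed. Leave it clamped, and leave the stapler, the tape and the note pad where they are.

Things in the scene. Friction and masses are not known exactly. Their poses are not given: they have to be found in the camera images.
- press: Blue desk screw press, fixed, 207 mm tall. Origin on the desk under the screw axis; +y points along the slide to where the bed is pulled out (about the robot's left). Base plate 110 x 390 x 8 mm, y = -100 to +290 mm; column at y = -60 to -90 mm; bridge over the axis, 110 to 156 mm high, reaching 25 mm past the axis towards +y.
- bed (a joint): Sliding bed of the press, m: 0 = pulled out (nest centre 140 mm from the screw axis along press +y), 0.14 = fully home against its stop, nest centre under the screw. Slides stiffly (about 3 N) and stays where it is left.
- bed_nest (a point): Centre of the bed's nest on its top face, 20 mm above the desk; axes as the press. Bed: aluminium plate 84 x 160 mm. Eight upright dowels (8 mm thick, rounded tops 77 mm above the desk) stand round a nest of 53 (x) x 123 mm (y): two on each long side, 45 mm either way from the middle, and two at each short end. The middle 80 mm of the long sides is open for fingers.
- bed_hole (a point): Centre of the mouth of the bed's pin hole (11.5 mm wide, 9 mm deep), in the bed's top face, 45 mm from the nest centre towards press +y. Axes as the press.
- bed_handle (a point): Mid-height of the bed's upright black handle knob (20 mm thick, from 16 to 50 mm above the desk), 108 mm from the nest centre towards press +y; this point is 38 mm above the desk. Axes as the press.
- crank (a joint): Crank of the screw, rad, 0 to 23.4; grows as it is turned clockwise seen from above, which lowers the pad 15 mm a turn (2.39 mm per rad). The crank itself stays at its height. It needs about 0.16 N m (4 N at the knob) and stays where it is left. At 0 the crank arm points along press -x.
- crank_axis (a point): Point on the screw axis at the height of the middle of the crank knob's grip (191 mm above the desk).
- crank_grip (a point): Middle of the grip of the upright black crank knob (22 mm thick, 34 mm tall, spans 173 to 207 mm above the desk), 40 mm from the screw axis. The knob spins freely on its pin, so it can be held with a fixed hand direction while it is led round the circle.
- pad: Round rubber clamp pad, 40 mm across, under the screw; origin at the centre of its lower face, 85 mm above the desk at crank 0, 2.39 mm lower per rad until it meets the stack. It is carried on a spring (4 N per mm, 19 mm travel): once it touches, it stays there and the push grows by 60 N per further turn. Snug is half a turn past the touch, about 30 N.
- pin: Alignment pin, upright in its stand: steel shaft 9 mm thick and 62 mm long with a tapered tip, red round head 16 mm thick and 25 mm tall above it; 87 mm in all, 40 g. Origin at the tip, z up along the shaft to the head. Sits in the bed's hole with the tip 9 mm below the bed's top.
- pin_stand: Wooden block 44 x 44 x 30 mm, fixed, with a hole 22 mm deep in which the pin stands (tip 8 mm above the desk, head from 70 to 95 mm). Origin under its centre.
- stapler: Teal desk stapler, 135 mm long; bystander. Origin under its middle.
- tape_roll: Roll of masking tape lying flat, 74 mm across; bystander.
- note_pad: Block of yellow sticky notes 38 x 51 x 16 mm; bystander.
- chip_oak: Worktop sample chip, pale oak, 50 x 120 x 10 mm, 90 g, lying flat; three to five chips of different finish are present. Origin at the middle of its underside; its long axis is y, and the hole for the pin (13.5 mm wide) lies 45 mm from the middle towards its own +y.
- chip_oak_hole (a point): Centre of the hole in the pale oak chip, half-way through its thickness.
- chip_walnut: Worktop sample chip, dark walnut, 50 x 120 x 10 mm, 90 g, lying flat; three to five chips of different finish are present. Origin at the middle of its underside; its long axis is y, and the hole for the pin (13.5 mm wide) lies 45 mm from the middle towards its own +y.
- chip_walnut_hole (a point): Centre of the hole in the dark walnut chip, half-way through its thickness.
- chip_slate: Worktop sample chip, slate-grey, 50 x 120 x 10 mm, 90 g, lying flat; three to five chips of different finish are present. Origin at the middle of its underside; its long axis is y, and the hole for the pin (13.5 mm wide) lies 45 mm from the middle towards its own +y.
- chip_slate_hole (a point): Centre of the hole in the slate-grey chip, half-way through its thickness.
- chip_green: Worktop sample chip, green-painted, 50 x 120 x 10 mm, 90 g, lying flat; three to five chips of different finish are present. Origin at the middle of its underside; its long axis is y, and the hole for the pin (13.5 mm wide) lies 45 mm from the middle towards its own +y.
- chip_green_hole (a point): Centre of the hole in the green-painted chip, half-way through its thickness.
- chip_yellow: Worktop sample chip, yellow-painted, 50 x 120 x 10 mm, 90 g, lying flat; three to five chips of different finish are present. Origin at the middle of its underside; its long axis is y, and the hole for the pin (13.5 mm wide) lies 45 mm from the middle towards its own +y.
- chip_yellow_hole (a point): Centre of the hole in the yellow-painted chip, half-way through its thickness.
Not all that is in view belongs to the job. What is shaped like the chip_walnut but blue is not meant.

How it is judged:
By the outcome, as a careful person would: the job done as asked, in the order asked, and still so for the second after the job is handed in, with the robot touching nothing.
Of chip_oak, chip_walnut, chip_slate, chip_green, chip_yellow only 3 to 5 are there at a start; the rules pass over those that are not, and their reading is None.
At some moment in a run one of chip_oak, chip_walnut, chip_slate, chip_green, chip_yellow may be knocked a few centimetres aside while the robot is not near it.
It also fails if it takes over 208 s, if anything falls off the work surface, if the arm or the gripper's body presses on something with over 40 N, if the wrist force passes 120 N, or if a joint passes its speed limit or range.

## Robot

A 7-joint arm with a two-finger parallel gripper is mounted at the origin on a cart in front of the work surface, level with it; the furniture and walls round the work are solid. World frame = base frame: x ahead of the robot, y to its left, z up, the work surface at z = 0. Lengths are in m, angles in rad, forces in N, time in s.
With the tool pointing down it reaches from about 0.425 to 0.95 m from the base axis. Payload 16.7 kg.
Tool frame: the origin (TCP) lies between the finger pads; the fingertips stand 8 mm ahead of it and the grasp point (between the pads) lies 11 mm behind it; z points along the fingers, y is the line along which they close (so a half turn about z gives the same grasp; the last joint's range is limited). The gripper opens to 94 mm and grips with 3 to 60 N. Pads are 16 mm wide; open, the fingers measure 119 mm over their backs; the gripper's body (75 mm by 177 mm) begins 78 mm behind the grasp point.
Start: joints at [-1.284, 0.426, 0.074, 1.606, -0.034, 1.111, -0.067], TCP at [0.285, 0.612, 0.181] pointing down, gripper open.
Joint ranges: [-2.85, 2.85], [-0.5, 2.14], [-1.23, 1.37], [0.21, 2.46], [-1.02, 4.16], [0.16, 2.05], [-2.73, 2.73]. Speed limits (rad/s): [1.89, 1.89, 2.39, 2.39, 3.01, 3.01, 3.01].

## Interface

Orientations are given as a 3x3 rotation matrix whose columns are the frame's x, y, z axes.
In Python, from plant import bot gives the robot as it stands.
- The arm moves only by the tool step_arm, never from a script. Its argument "plan" is a list of rows, each a list of 7 numbers: the shift along the tool's x, y, z in m, then the turn, a rotation vector about the tool's x, y, z in degrees, then the opening, from -1 (shut) to 1 (fully open), so that 0 is half open. In form: [[x, y, z, wx, wy, wz, fingers], ...]. A call has 1 to 5 rows; each row is the pose to reach, as a shift and turn from the pose commanded when the call began, along the tool's axes at that moment; what a row does not reach only later rows make up. A row lasts 1/10 s, in which the tool goes at most 50 mm and 8.59 degrees, less where a joint would pass 70% of its speed; a pose out of reach is approached as far as the arm can. A call with a gripper value outside its range is refused whole. The fingers move at their own pace and stop on an object; "newtons" is the grip in N (left out, the last holds). Time passes only in rows, so rows that repeat a pose let the fingers close. It gives the time, the measured TCP pose, the force, the opening and the grip force at its end, in the units of the state.
- bot.get_obs(): the state, without advancing time (a new reading comes with each control period).
- bot.grab_frame(name): name is "scene" or "top" or "wrist"; returns a dict with "pixels" (480x640x3 uint8, red, green, blue), "z_map" (480x640 float32, m along the optical axis (not along the pixel's ray), 0 where there is no reading), "fx", "fy", "cx", "cy" (pixels), "cam_to_world" (4x4, takes a point from camera to world coordinates). Camera axes: x right, y up, looking along -z (the intrinsics and any distortion apply to the point x, -y, -z); pixel columns grow to the right and rows downward; lengths in m; the calibration is good to about 2 mm. A picture is of the moment at which its call begins.
- bot.hand_in(): hands the job in; it is judged then, once.
Trained networks look in a picture, given as the dict that the camera call returned (one of the last four; its "shot" number tells which), for a name from the list of things; names that differ only in an ending like _2 or _b are one class to them, and where a whole thing is asked for, a point or a joint stands for the part that bears it (a point fixed in the world has none). Each returns a list of dicts, best first, with "score" (0 to 1); they miss things now and then, are a little off and sometimes report something else, mostly with a low value. They report only what shows in the picture. A call takes as long as a camera call. They do not tell look-alikes from the thing itself.
- bot.find_in(picture, target): "point" ([row, column] in pixels, amid what is visible of it).
The state is a dict: "time": time; "joint_pos": joint angles; "qvel": joint speeds; "effort": joint torques, N m; "eef_pos": TCP position; "tool_rot": TCP orientation; "ft_force": force on the tool from outside, world axes, zero at the start; "wrist_torque": the same for the moment, N m; "width": finger opening in m; "grasp_force": force on a finger pad.
Only numpy, scipy, OpenCV 4.12 (cv2) and the standard library are available. Lean on these libraries where they do the work, as an engineer would, in place of code of your own. Each camera call takes 0.05 s, during which the arm holds its last target. There are 200 camera calls.

## Working session

There is one attempt and no reset: what is moved stays moved. The work goes in short steps, Python scripts to look and compute and a tool call to move; the robot and the scene stay as the last step left them, time stands still between calls to the robot, and variables do not carry over. Pictures are saved under pics/ and viewed, at most 17 in all, crops included, and the job is handed in when it is done.

Besides the shell and the picture viewer there is one more tool, called after "Call:" as name([rows], argument=value, ...), one row to a line, values as JSON. step_arm: Moves the arm, as the interface text tells. Its arguments: {"type":"object","properties":{"plan":{"type":"array"},"newtons":{"type":"number"}},"required":["plan"]}

```bash
mkdir -p pics; ls
cat > h.py <<'E'
import numpy as np, cv2
from plant import bot
def world(p,r,c,z=None):
    T=np.array(p["cam_to_world"]); ray=np.array([(c-p["cx"])/p["fx"],-(r-p["cy"])/p["fy"],-1.])
    if z is None:
        r0,c0=int(round(r)),int(round(c)); d=p["z_map"][max(r0-1,0):r0+2,max(c0-1,0):c0+2]; d=d[d>0]
        if not len(d): return np.full(3,np.nan)
        return T[:3,:3]@(ray*np.median(d))+T[:3,3]
    w=T[:3,:3]@ray; return T[:3,3]+w*(z-T[2,3])/w[2]
def pix(p,X):
    T=np.array(p["cam_to_world"]); q=T[:3,:3].T@(np.array(X)-T[:3,3]); q=q/-q[2]
    return p["cy"]-q[1]*p["fy"],p["cx"]+q[0]*p["fx"]
def cloud(p):
    T=np.array(p["cam_to_world"]); d=p["z_map"]; r,c=np.mgrid[:d.shape[0],:d.shape[1]]
    q=np.stack([(c-p["cx"])/p["fx"]*d,-(r-p["cy"])/p["fy"]*d,-d],-1)
    w=q@T[:3,:3].T+T[:3,3]; w[d<=0]=np.nan; return w
def save(p,n,box=None,k=1):
    im=p["pixels"][...,::-1]
    if box: im=im[box[0]:box[1],box[2]:box[3]]
    cv2.imwrite("pics/"+n,cv2.resize(im,None,fx=k,fy=k))
E
python3 - <<'E'
from h import *
np.set_printoptions(precision=3,suppress=True)
for n in("top","scene"):
    p=bot.grab_frame(n); save(p,n+"0.png"); print(n,[k for k in p], np.array(p["cam_to_world"])[:3,3])
    for t in["chip_oak","chip_walnut","chip_slate","chip_green","chip_yellow","pin","pin_stand","press","bed_handle","bed_hole","crank_grip","stapler","tape_roll","note_pad"]:
        for f in bot.find_in(p,t)[:2]:
            r,c=f["point"]; print(t,round(f["score"],2),(int(r),int(c)),world(p,r,c))
print(bot.get_obs())
E
```

```text
pics
top ['pixels', 'z_map', 'fx', 'fy', 'cx', 'cy', 'cam_to_world', 'shot'] [0.402 0.057 1.604]
chip_oak 0.98 (283, 318) [0.44  0.082 0.012]
chip_walnut 0.84 (274, 266) [0.464 0.233 0.009]
chip_walnut 0.67 (194, 401) [ 0.702 -0.161  0.013]
chip_slate 0.96 (220, 314) [0.623 0.094 0.012]
chip_slate 0.56 (285, 315) [0.434 0.089 0.012]
chip_green 0.84 (218, 268) [0.628 0.23  0.013]
chip_green 0.37 (246, 409) [ 0.548 -0.181  0.02 ]
chip_yellow 0.82 (268, 216) [0.48  0.379 0.012]
pin_stand 0.47 (199, 357) [ 0.684 -0.029  0.033]
press 0.75 (247, 424) [ 0.546 -0.226  0.022]
bed_handle 0.62 (247, 403) [ 0.544 -0.164  0.024]
bed_handle 0.33 (222, 270) [0.615 0.224 0.015]
bed_hole 0.89 (246, 406) [ 0.547 -0.174  0.02 ]
crank_grip 0.4 (259, 465) [ 0.498 -0.296  0.207]
stapler 0.82 (192, 452) [ 0.704 -0.304  0.04 ]
tape_roll 0.69 (158, 296) [0.807 0.15  0.011]
tape_roll 0.58 (270, 217) [0.473 0.375 0.013]
note_pad 0.68 (301, 364) [ 0.389 -0.051  0.016]
scene ['pixels', 'z_map', 'fx', 'fy', 'cx', 'cy', 'cam_to_world', 'shot'] [-0.109 -0.432  0.683]
chip_oak 0.72 (309, 280) [0.425 0.071 0.009]
chi
[... 686 characters left out ...]
.338  0.037]
tape_roll 0.74 (228, 347) [0.803 0.15  0.004]
tape_roll 0.16 (270, 383) [ 0.667 -0.046  0.029]
note_pad 0.57 (353, 313) [ 0.369 -0.065  0.014]
{'time': 1.5, 'joint_pos': array([-1.284,  0.426,  0.074,  1.606, -0.034,  1.111, -0.067]), 'qvel': array([-0.   , -0.002,  0.001, -0.   , -0.   , -0.002,  0.001]), 'effort': array([  0.001, -93.551,   3.663, -45.453,  -0.049,   0.013,   0.   ]), 'eef_pos': array([0.285, 0.612, 0.181]), 'tool_rot': array([[-0.907,  0.422, -0.   ],
       [ 0.422,  0.907, -0.   ],
       [ 0.   , -0.   , -1.   ]]), 'ft_force': array([ 0.49 ,  0.278, -0.302]), 'wrist_torque': array([-0.021, -0.067, -0.04 ]), 'grasp_force': 0.0, 'width': 0.09408350067061878}
```

View pics/top0.png

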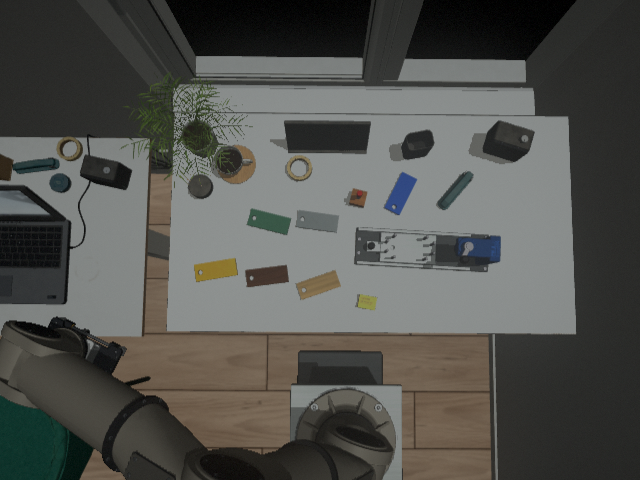

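View pics/scene0.png

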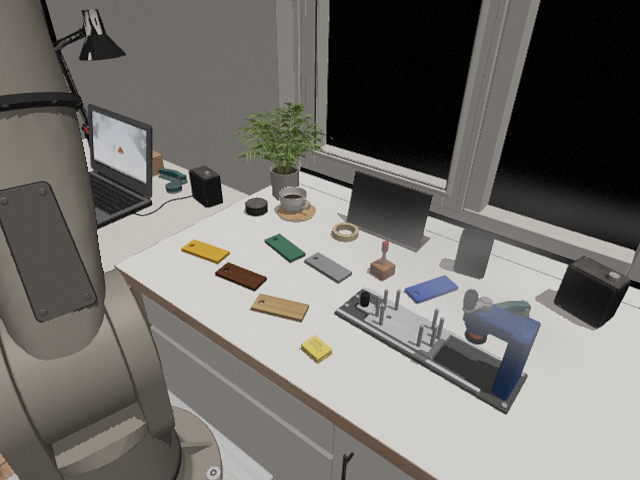

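```bash
cat >> h.py <<'E'
def chips(p,seeds):
    "chip rectangles at z=0.010 by colour flood from seed pixels: name -> centre, yaw of long axis, size"
    out={}
    lab=cv2.cvtColor(p["pixels"],cv2.COLOR_RGB2LAB).astype(int)
    w=cloud(p)
    for n,(r,c) in seeds.items():
        ref=np.median(lab[r-2:r+3,c-2:c+3].reshape(-1,3),0)
        m=((abs(lab-ref)*[.5,1,1]).max(-1)<14).astype(np.uint8)
        k,L,st,ce=cv2.connectedComponentsWithStats(m); m=(L==L[r,c])
        cs,_=cv2.findContours(m.astype(np.uint8),cv2.RETR_EXTERNAL,cv2.CHAIN_APPROX_NONE)
        q=max(cs,key=len)[:,0]; X=np.array([world(p,b,a,0.010)[:2] for a,b in q],np.float32)
        (cx,cy),s,ang=cv2.minAreaRect(X)
        b=cv2.boxPoints(((cx,cy),s,ang)); e=[b[1]-b[0],b[2]-b[1]]; e=max(e,key=np.linalg.norm)
        if e[1]<0:e=-e
        out[n]=(np.array([cx,cy]),np.degrees(np.arctan2(-e[0],e[1])),np.array(s))
    return out
E
python3 - <<'E'
from h import *
np.set_printoptions(precision=4,suppress=True)
p=bot.grab_frame("top")
for k,v in chips(p,dict(oak=(283,325),walnut=(275,270),slate=(221,320),green=(222,272),yellow=(269,220),blue=(194,401))).items(): print(k,*v)
im=p["pixels"]
a=np.hstack([cv2.resize(im[255:310,180:350],None,fx=4,fy=4,interpolation=cv2.INTER_CUBIC)])
cv2.imwrite("pics/a.png",a[...,::-1])
b=cv2.resize(im[180:280,340:510],None,fx=4,fy=4,interpolation=cv2.INTER_CUBIC); cv2.imwrite("pics/b.png",np.vstack([b])[...,::-1])
w=cloud(p); 
for z0,z1,nm in((.065,.085,'dowels'),(.04,.06,'handle'),(.195,.215,'knob'),(.14,.165,'bridge'),(.085,.1,'pinhead')):
    m=((w[...,2]>z0)&(w[...,2]<z1)&(w[...,1]<.05)&(w[...,0]>.3)&(w[...,0]<.75)&(w[...,1]>-.45)).astype(np.uint8)
    n,L,st,ce=cv2.connectedComponentsWithStats(m)
    for i in range(1,n):
        if st[i,4]>1: print(nm,st[i,4],np.nanmean(w[L==i],0), w[L==i].max(0)-w[L==i].min(0))
E
```

```text
oak [0.4369 0.0825] 18.838413 [0.0512 0.121 ]
walnut [0.4606 0.2323] 7.559308 [0.0486 0.1202]
slate [0.6218 0.0886] -7.7372303 [0.1234 0.0544]
green [0.6195 0.2297] -13.659174 [0.1221 0.0508]
yellow [0.4775 0.3813] 9.945179 [0.0484 0.1194]
blue [ 0.7073 -0.1574] 63.47571 [0.0489 0.1182]
dowels 7 [ 0.5765 -0.1326  0.0802] [0.0052 0.0057 0.0045]
dowels 9 [ 0.5712 -0.222   0.0768] [0.0068 0.0086 0.0165]
dowels 7 [ 0.5603 -0.111   0.0756] [0.0058 0.0051 0.0163]
dowels 8 [ 0.5546 -0.242   0.0769] [0.0085 0.0065 0.0112]
dowels 9 [ 0.5328 -0.1095  0.077 ] [0.006  0.0074 0.0194]
dowels 8 [ 0.527  -0.2394  0.0743] [0.0061 0.0074 0.018 ]
dowels 9 [ 0.5162 -0.1291  0.0759] [0.0058 0.0076 0.0166]
dowels 8 [ 0.5112 -0.2191  0.0767] [0.0058 0.0076 0.0143]
dowels 10 [ 0.5061 -0.3738  0.0726] [0.014  0.0073 0.0144]
dowels 5 [ 0.4981 -0.3928  0.0771] [0.0005 0.0093 0.0085]
handle 98 [ 0.7242 -0.325   0.0433] [0.0532 0.0476 0.0128]
handle 9 [ 0.6972 -0.2944  0.0417] [0.0149 0.0107 0.0053]
handle 3 [ 0.6891 -0.0308  0.0441] [0.0036 0.0056 0.0036]
handle 3 [ 0.6898 -0.3011  0.0416] [0.0025 0.0028 0.0024
[... 179 characters left out ...]
dle 3 [ 0.5705 -0.2194  0.0542] [0.0028 0.0031 0.0015]
handle 2 [ 0.5595 -0.1096  0.0461] [0.003  0.0027 0.0017]
handle 39 [ 0.549  -0.068   0.0515] [0.0173 0.0177 0.015 ]
handle 4 [ 0.5547 -0.2399  0.0532] [0.0059 0.0028 0.0049]
handle 3 [ 0.5132 -0.1288  0.0471] [0.002  0.0042 0.0142]
handle 4 [ 0.51   -0.2176  0.0477] [0.0056 0.0032 0.0078]
handle 14 [ 0.5061 -0.3737  0.0506] [0.0152 0.0083 0.0154]
knob 58 [ 0.5008 -0.2943  0.2072] [0.0184 0.0199 0.0193]
bridge 799 [ 0.5349 -0.3536  0.1552] [0.0695 0.117  0.0249]
pinhead 22 [ 0.6894 -0.031   0.0945] [0.0147 0.014  0.0136]
pinhead 7 [ 0.5353 -0.295   0.0925] [0.0159 0.0047 0.0099]
pinhead 11 [ 0.5049 -0.3737  0.0922] [0.0116 0.0035 0.0117]
```

View pics/b.png

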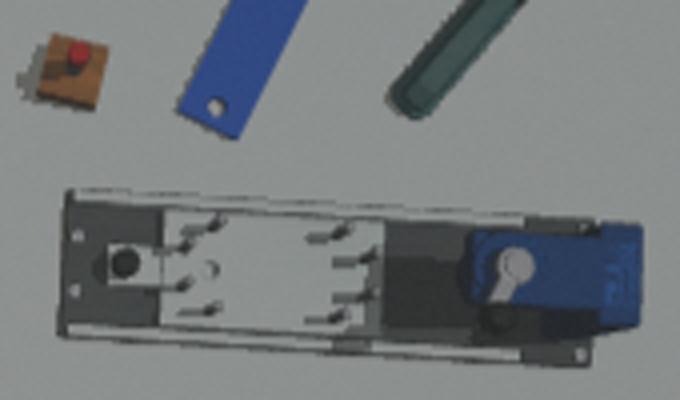

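View pics/a.png

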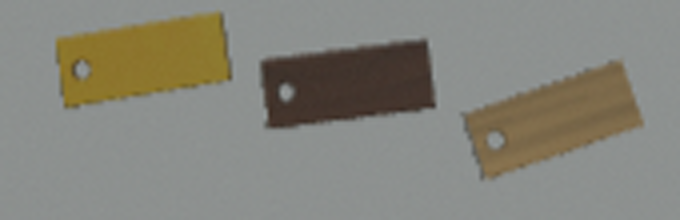

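```bash
cat >> h.py <<'E'
from scipy.spatial.transform import Rotation as Ro
def az(R): return np.degrees(np.arctan2(R[1,1],R[0,1]))
def go(P,y=None,n=1,level=True):
    "print n equal calls (tool-frame shift mm, rot deg) from the present pose to TCP P with tool y at azimuth y deg, tool down"
    o=bot.get_obs(); R=np.array(o["tool_rot"]); p=np.array(o["eef_pos"]); P=np.array(P,float)
    if y is None: y=az(R)
    a=np.radians(y); Y=np.array([np.cos(a),np.sin(a),0]); Z=np.array([0,0,-1.]); G=np.stack([np.cross(Y,Z),Y,Z],1)
    rv=Ro.from_matrix(R.T@G).as_rotvec(); d=(P-p)/n
    for i in range(n):
        Ri=R@Ro.from_rotvec(rv*i/n).as_matrix()
        print("call",i,"mm",np.round(Ri.T@d*1e3,1),"deg",np.round(np.degrees(rv)/n,2))
def st():
    o=bot.get_obs(); print("t",round(o["time"],2),"p",np.round(o["eef_pos"],4),"az",round(az(o["tool_rot"]),2),"w",round(o["width"]*1e3,1),"f",np.round(o["ft_force"],1),"g",round(o["grasp_force"],1),"q",np.round(o["joint_pos"],2))
E
python3 -c "
from h import *
go([.544,-.1756,.30],-2.8,4)"
```

```text
call 0 mm [-141.8 -151.1  -29.7] deg [-0.    0.   16.96]
call 1 mm [-179.7 -103.2  -29.7] deg [-0.    0.   16.96]
call 2 mm [-202.   -46.3  -29.7] deg [-0.    0.   16.96]
call 3 mm [-206.7   14.6  -29.7] deg [-0.    0.   16.96]
```

Call:
step_arm([
  [-0.142, -0.151, -0.03, 0, 0, 17, 1],
  [-0.142, -0.151, -0.03, 0, 0, 17, 1],
  [-0.142, -0.151, -0.03, 0, 0, 17, 1],
  [-0.142, -0.151, -0.03, 0, 0, 17, 1],
  [-0.142, -0.151, -0.03, 0, 0, 17, 1],
])

```text
time: 2.05
eef_pos: [0.3525, 0.4102, 0.2123]
tool_rot: [[-0.74, 0.673, 0.001], [0.673, 0.74, 0.0], [-0.001, 0.001, -1.0]]
ft_force: [-0.6, 0.6, 0.1]
width: 0.0938
grasp_force: 0.0
```

Call:
step_arm([
  [-0.18, -0.103, -0.03, 0, 0, 17, 1],
  [-0.18, -0.103, -0.03, 0, 0, 17, 1],
  [-0.18, -0.103, -0.03, 0, 0, 17, 1],
  [-0.18, -0.103, -0.03, 0, 0, 17, 1],
  [-0.18, -0.103, -0.03, 0, 0, 17, 1],
])

```text
time: 2.55
eef_pos: [0.4166, 0.2136, 0.2422]
tool_rot: [[-0.511, 0.86, 0.001], [0.86, 0.511, 0.001], [0.0, 0.002, -1.0]]
ft_force: [0.3, 0.2, 1.5]
width: 0.0938
grasp_force: 0.0
```

```bash
python3 -c "
from h import *
st();go([.544,-.1756,.30],-2.8,2)"
```

```text
t 2.55 p [0.4166 0.2136 0.2422] az 30.7 w 93.8 f [0.3 0.2 1.5] g 0.0 q [-0.97  0.01  0.37  1.99 -0.    1.14 -0.07]
call 0 mm [-199.8  -44.6  -29. ] deg [ 0.04 -0.02 16.75]
call 1 mm [-204.2   14.9  -28.9] deg [ 0.04 -0.02 16.75]
```

Call:
step_arm([
  [-0.2, -0.045, -0.029, 0, 0, 17, 1],
  [-0.2, -0.045, -0.029, 0, 0, 17, 1],
  [-0.2, -0.045, -0.029, 0, 0, 17, 1],
  [-0.2, -0.045, -0.029, 0, 0, 17, 1],
  [-0.2, -0.045, -0.029, 0, 0, 17, 1],
])

```text
time: 3.05
eef_pos: [0.4809, 0.0188, 0.2712]
tool_rot: [[-0.237, 0.972, 0.002], [0.972, 0.237, -0.0], [-0.001, 0.002, -1.0]]
ft_force: [-0.3, -0.3, 0.4]
width: 0.094
grasp_force: 0.0
```

Call:
step_arm([
  [-0.204, 0.015, -0.029, 0, 0, 17, 1],
  [-0.204, 0.015, -0.029, 0, 0, 17, 1],
  [-0.204, 0.015, -0.029, 0, 0, 17, 1],
  [-0.204, 0.015, -0.029, 0, 0, 17, 1],
  [-0.204, 0.015, -0.029, 0, 0, 17, 1],
])

```text
time: 3.55
eef_pos: [0.5443, -0.1755, 0.2997]
tool_rot: [[0.056, 0.998, 0.001], [0.998, -0.056, -0.003], [-0.003, 0.001, -1.0]]
ft_force: [-0.6, 0.4, -0.9]
width: 0.0935
grasp_force: 0.0
```

```bash
cat >> h.py <<'E'
def tops(p,z0,z1,lim):
    w=cloud(p); x0,x1,y0,y1=lim
    m=((w[...,2]>z0)&(w[...,2]<z1)&(w[...,0]>x0)&(w[...,0]<x1)&(w[...,1]>y0)&(w[...,1]<y1)).astype(np.uint8)
    n,L,s,ce=cv2.connectedComponentsWithStats(m)
    for i in range(1,n):
        if s[i,4]>15: q=w[L==i]; print(s[i,4],np.round(q.mean(0),4),np.round((q.max(0)+q.min(0))/2,4),np.round(q.max(0)-q.min(0),4))
E
python3 -c "
from h import *
st(); p=bot.grab_frame('wrist'); save(p,'w1.png'); print(p['cam_to_world'],p['fx'])
tops(p,.071,.083,(.48,.61,-.27,-.08)); print(bot.find_in(p,'bed_hole')[:2])
for f in bot.find_in(p,'bed_hole')[:2]: print(world(p,*f['point']))
"
```

```text
t 3.55 p [ 0.5443 -0.1755  0.2997] az -3.24 w 93.5 f [-0.6  0.4 -0.9] g 0.0 q [-0.47  0.2   0.8   1.72 -0.15  1.28  0.3 ]
[[ 0.99837007  0.05581821  0.01189683  0.54824746]
 [-0.0570352   0.96833026  0.24307097 -0.10445733]
 [ 0.00204772 -0.24335332  0.96993555  0.50377038]
 [ 0.          0.          0.          1.        ]] 351.76889702224355
38 [ 0.5333 -0.1088  0.0758] [ 0.5333 -0.1086  0.0758] [0.0072 0.0071 0.0042]
36 [ 0.5611 -0.1103  0.0762] [ 0.5611 -0.1102  0.0764] [0.0062 0.007  0.0054]
35 [ 0.516  -0.1282  0.0761] [ 0.5158 -0.1285  0.0759] [0.0063 0.0072 0.0061]
36 [ 0.5764 -0.1314  0.076 ] [ 0.5763 -0.1314  0.0754] [0.0073 0.0062 0.0058]
33 [ 0.5116 -0.2175  0.0756] [ 0.5114 -0.2181  0.0747] [0.0066 0.0077 0.007 ]
32 [ 0.5719 -0.2205  0.0759] [ 0.5721 -0.2207  0.0748] [0.0065 0.0066 0.0069]
35 [ 0.5267 -0.2388  0.0754] [ 0.5266 -0.2391  0.0747] [0.0065 0.0073 0.0066]
35 [ 0.5544 -0.24    0.0754] [ 0.5546 -0.2407  0.0747] [0.0066 0.0073 0.0072]
[{'point': [188.7, 314.3], 'score': 0.96}]
[ 0.54365041 -0.15875625  0.02033454]
```

View pics/w1.png

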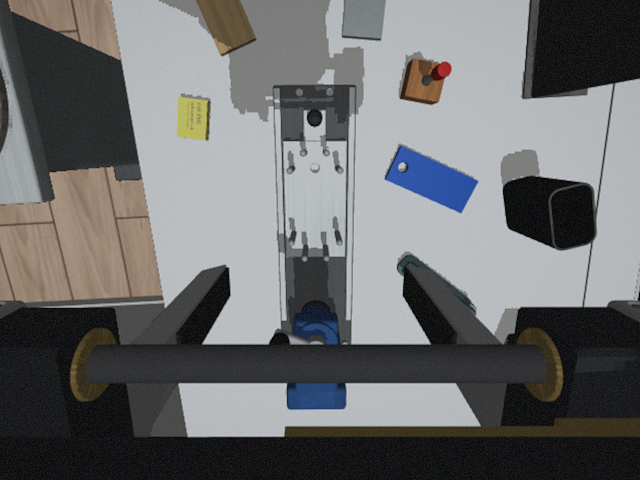

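```bash
python3 -c "
from h import *
p=bot.grab_frame('wrist')
print('exp',pix(p,[.546,-.1306,.02]))
g=cv2.cvtColor(p['pixels'],cv2.COLOR_RGB2GRAY).astype(int); print(g[158:178,304:326])
go([.437,.0825,.30],18.8,2)"
```

```text
exp (np.float64(172.4388759874712), np.float64(316.2149927894758))
[[155 146 127  92 122 184 193 185 190 188 187 188 188 187 188 189 189 188
  187 176 117  90]
 [146 137 122 121 166 193 188 188 188 188 187 189 187 190 189 188 186 187
  189 188 155 104]
 [120 121 130 160 186 191 189 187 189 188 189 192 189 187 185 188 187 188
  189 190 182 148]
 [137 152 167 188 191 191 187 187 190 188 191 189 187 188 187 188 187 187
  186 187 192 185]
 [180 183 189 190 187 189 189 188 187 191 186 189 188 186 188 191 192 187
  188 189 189 190]
 [188 189 188 186 188 189 186 188 191 190 188 189 189 190 187 189 188 186
  188 186 189 189]
 [188 186 189 187 188 186 188 187 186 188 189 187 191 189 187 190 185 186
  187 187 186 188]
 [188 188 189 186 190 187 190 188 189 189 189 191 188 189 188 189 188 186
  187 189 189 188]
 [187 187 186 190 189 187 188 189 194 188 193 189 191 190 189 189 187 188
  186 189 190 190]
 [189 186 189 190 188 191 187 190 188 187 183 174 175 173 181 189 192 185
  185 189 190 190]
 [185 187 187 188 186 190 190 190 185 175 172 173 174 172 169 172 185 190
  186 191 191 189]
 [189 187 
[... 241 characters left out ...]
 168 163
  191 190 190 188]
 [191 190 188 188 188 190 188 163 149 183 191 193 190 191 181 160 149 157
  192 188 190 186]
 [186 189 186 188 187 189 192 163 120 162 194 191 191 194 169 116 120 155
  190 189 187 191]
 [187 185 190 188 191 189 192 176 129 139 158 161 161 161 146 116 128 174
  192 188 188 190]
 [186 183 189 186 192 187 193 189 159 115 110 114 118 114 105 113 151 187
  189 188 188 187]
 [185 187 187 188 188 188 187 194 179 146 114 103  97  97 112 149 181 190
  187 191 187 189]
 [184 186 187 187 189 187 189 188 190 185 165 144 136 143 162 181 192 187
  187 189 186 189]]
call 0 mm [123.  -59.5  -0.6] deg [ -0.02  -0.02 -10.85]
call 1 mm [132.  -35.3  -0.7] deg [ -0.02  -0.02 -10.85]
```

Call:
step_arm([
  [0.123, -0.06, 0, 0, 0, -10.8, 1],
  [0.123, -0.06, 0, 0, 0, -10.8, 1],
  [0.123, -0.06, 0, 0, 0, -10.8, 1],
  [0.123, -0.06, 0, 0, 0, -10.8, 1],
])

```text
time: 4.15
eef_pos: [0.4881, -0.0384, 0.2991]
tool_rot: [[-0.145, 0.989, -0.0], [0.989, 0.145, 0.003], [0.002, 0.0, -1.0]]
ft_force: [0.2, 0.1, -0.2]
width: 0.0938
grasp_force: 0.0
```

Call:
step_arm([
  [0.132, -0.035, 0, 0, 0, -10.8, 1],
  [0.132, -0.035, 0, 0, 0, -10.8, 1],
  [0.132, -0.035, 0, 0, 0, -10.8, 1],
  [0.132, -0.035, 0, 0, 0, -10.8, 1],
])

```text
time: 4.55
eef_pos: [0.435, 0.0863, 0.2991]
tool_rot: [[-0.327, 0.945, -0.0], [0.945, 0.327, 0.001], [0.001, 0.0, -1.0]]
ft_force: [0.1, -1.3, -0.6]
width: 0.0941
grasp_force: 0.0
```

```bash
cat >> h.py <<'E'
def chip(c0,name="w.png"):
    "refine chip near xy c0 in the wrist view: centre, yaw, hole"
    p=bot.grab_frame("wrist"); r,c=[int(round(v)) for v in pix(p,[*c0,.01])]
    C,yaw,s=list(chips(p,dict(a=(r,c))).values())[0]
    e=np.array([-np.sin(np.radians(yaw)),np.cos(np.radians(yaw))])
    print("centre",np.round(C,4),"yaw",round(yaw,2),"size",np.round(s*1e3,1),"hole?",np.round(C+.045*e,4),"z",world(p,r,c)[2]); save(p,name); return p,C,yaw
E
python3 -c "
from h import *
st(); p,C,y=chip([.437,.0825],'w2.png'); go([*C,.1],y,1)
"
```

```text
t 4.55 p [0.435  0.0863 0.2991] az 19.11 w 94.1 f [ 0.1 -1.3 -0.6] g 0.0 q [-0.85 -0.1   0.48  1.96  0.05  1.27 -0.05]
centre [0.4357 0.0825] yaw 19.7 size [ 48.2 119.4] hole? [0.4205 0.1248] z 0.01037246597710162
call 0 mm [ -1.4  -0.9 199.2] deg [ 0.03 -0.03 -0.73]
```

View pics/w2.png

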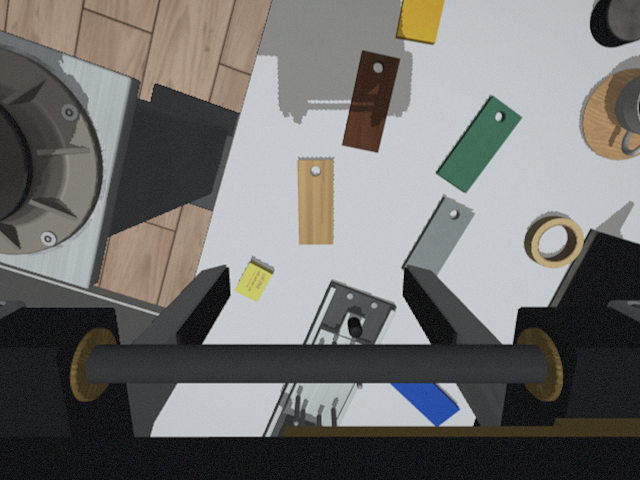

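Call:
step_arm([
  [-0.002, -0.001, 0.2, 0, 0, -0.2, 1],
  [-0.002, -0.001, 0.2, 0, 0, -0.2, 1],
  [-0.002, -0.001, 0.2, 0, 0, -0.2, 1],
  [-0.002, -0.001, 0.2, 0, 0, -0.2, 1],
  [-0.002, -0.001, 0.2, 0, 0, -0.2, 1],
])

```text
time: 5.1
eef_pos: [0.4334, 0.0771, 0.0947]
tool_rot: [[-0.323, 0.947, -0.008], [0.947, 0.322, -0.005], [-0.003, -0.009, -1.0]]
ft_force: [-0.5, -0.0, 0.8]
width: 0.094
grasp_force: 0.0
```

```bash
python3 -c "
from h import *
st(); go([.4357,.0825,.011],19.3,1)
p=bot.grab_frame('wrist'); save(p,'w3.png')"
```

```text
t 5.1 p [0.4334 0.0771 0.0947] az 18.81 w 94.0 f [-0.5 -0.   0.8] g 0.0 q [-0.8   0.17  0.53  2.22 -0.11  0.79  0.13]
call 0 mm [ 4.6  4.7 83.7] deg [-0.51  0.14 -0.48]
```

View pics/w3.png

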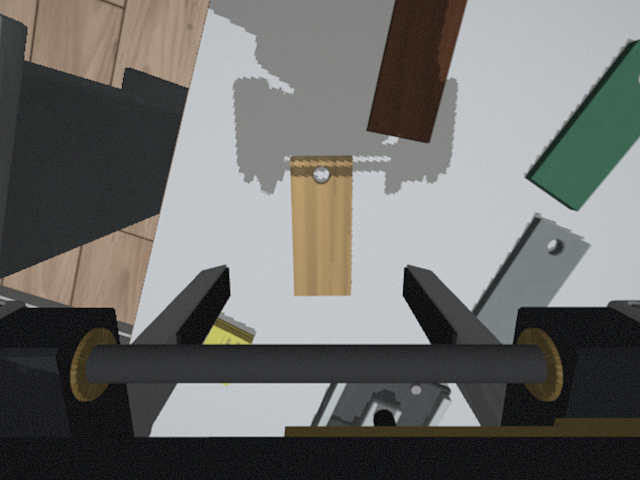

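Call:
step_arm([
  [0, 0, 0, 0, 0, 0, 1],
  [0, 0, 0, 0, 0, 0, 1],
])

```text
time: 5.35
eef_pos: [0.4385, 0.0796, 0.1015]
tool_rot: [[-0.323, 0.946, 0.003], [0.946, 0.323, 0.002], [0.001, 0.004, -1.0]]
ft_force: [-0.7, 0.2, 0.7]
width: 0.0939
grasp_force: 0.0
```

```bash
python3 -c "
from h import *
st(); p,C,y=chip([.4357,.0825],'x.png'); go([.4357,.0825,.011],19.3,1)"
```

```text
t 5.35 p [0.4385 0.0796 0.1015] az 18.83 w 93.9 f [-0.7  0.2  0.7] g 0.0 q [-0.8   0.16  0.53  2.21 -0.11  0.8   0.13]
centre [0.4378 0.0771] yaw 19.81 size [ 49.8 107.1] hole? [0.4226 0.1194] z 0.010392253368362747
call 0 mm [ 3.5 -2.  90.3] deg [ 0.22 -0.06 -0.47]
```

Call:
step_arm([
  [0.003, -0.002, 0.03, 0, 0, -0.7, 1],
  [0.003, -0.002, 0.06, 0, 0, -0.7, 1],
  [0.003, -0.002, 0.08, 0, 0, -0.7, 1],
  [0.003, -0.002, 0.08, 0, 0, -0.7, 1],
  [0.003, -0.002, 0.08, 0, 0, -0.7, 1],
])

```text
time: 5.9
eef_pos: [0.4348, 0.0814, 0.0204]
tool_rot: [[-0.334, 0.943, 0.001], [0.943, 0.334, 0.001], [0.0, 0.001, -1.0]]
ft_force: [0.4, -0.4, -0.7]
width: 0.0941
grasp_force: 0.0
```

```bash
python3 -c "
from h import *
st(); go([.4357,.0825,.011],19.6,1)"
```

```text
t 5.9 p [0.4348 0.0814 0.0204] az 19.51 w 94.1 f [ 0.4 -0.4 -0.7] g 0.0 q [-0.73  0.31  0.47  2.27 -0.25  0.6   0.26]
call 0 mm [0.8 1.2 9.4] deg [ 0.07 -0.02 -0.09]
```

Call:
step_arm([
  [0.001, 0.001, 0.0095, 0, 0, 0, 1],
  [0.001, 0.001, 0.0095, 0, 0, 0, 1],
  [0.001, 0.001, 0.0095, 0, 0, 0, -0.2],
  [0.001, 0.001, 0.0095, 0, 0, 0, -0.2],
  [0.001, 0.001, 0.0095, 0, 0, 0, -0.2],
], newtons=15)

```text
time: 6.4
eef_pos: [0.4347, 0.0825, 0.0098]
tool_rot: [[-0.334, 0.942, 0.0], [0.942, 0.334, 0.0], [0.0, 0.0, -1.0]]
ft_force: [-0.3, 0.9, 0.0]
width: 0.0737
grasp_force: 0.0
```

Call:
step_arm([
  [0, 0, 0, 0, 0, 0, -0.2],
  [0, 0, 0, 0, 0, 0, -0.2],
  [0, 0, 0, 0, 0, 0, -0.2],
  [0, 0, 0, 0, 0, 0, -0.2],
])

```text
time: 6.8
eef_pos: [0.4346, 0.0824, 0.0096]
tool_rot: [[-0.334, 0.942, -0.0], [0.942, 0.334, -0.0], [-0.0, -0.0, -1.0]]
ft_force: [0.5, -0.1, -0.1]
width: 0.0416
grasp_force: 0.0
```

```bash
python3 -c "
from h import *
st(); go([.4357,.0825,.130],-2.9,1)"
```

```text
t 6.8 p [0.4346 0.0824 0.0096] az 19.53 w 41.6 f [ 0.5 -0.1 -0.1] g 0.0 q [-0.72  0.34  0.46  2.28 -0.27  0.58  0.28]
call 0 mm [  -0.3    1.  -120.4] deg [-1.000e-02  0.000e+00  2.243e+01]
```

```bash
python3 -c "
from h import *
st(); p=bot.grab_frame('wrist'); save(p,'w4.png')"
```

```text
t 6.8 p [0.4346 0.0824 0.0096] az 19.53 w 41.6 f [ 0.5 -0.1 -0.1] g 0.0 q [-0.72  0.34  0.46  2.28 -0.27  0.58  0.28]
```

View pics/w4.png

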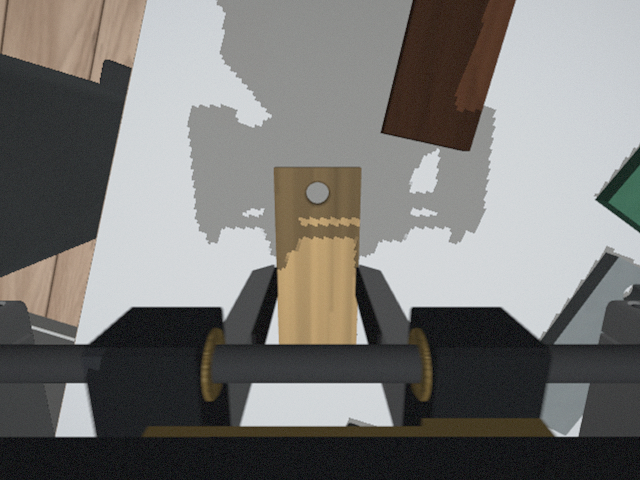

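Call:
step_arm([
  [0, 0, 0, 0, 0, 0, -1],
  [0, 0, 0, 0, 0, 0, -1],
  [0, 0, 0, 0, 0, 0, -1],
], newtons=15)

```text
time: 7.15
eef_pos: [0.4346, 0.0824, 0.0096]
tool_rot: [[-0.334, 0.942, -0.0], [0.942, 0.334, -0.0], [-0.0, -0.0, -1.0]]
ft_force: [0.2, -1.1, -0.5]
width: 0.0172
grasp_force: 0.0
```

```bash
python3 -c "
from h import *
st(); p=bot.grab_frame('wrist'); save(p,'w5.png'); w=cloud(p)
for a in [(280,300),(280,340),(300,320),(330,320),(200,300)]: print(w[a])
tops(p,.008,.03,(.38,.5,0.0,.17))"
```

```text
t 7.15 p [0.4346 0.0824 0.0096] az 19.53 w 17.2 f [ 0.2 -1.1 -0.5] g 0.0 q [-0.72  0.34  0.46  2.28 -0.27  0.58  0.28]
[0.42575522 0.08430927 0.04323145]
[0.44212213 0.09647342 0.05881817]
[0.44456236 0.0634646  0.01044228]
[0.45141291 0.04426052 0.01093829]
[0.41252241 0.11865918 0.01054684]
10747 [0.4302 0.0988 0.0105] [0.4288 0.0891 0.0104] [0.0726 0.1179 0.0048]
```

View pics/w5.png

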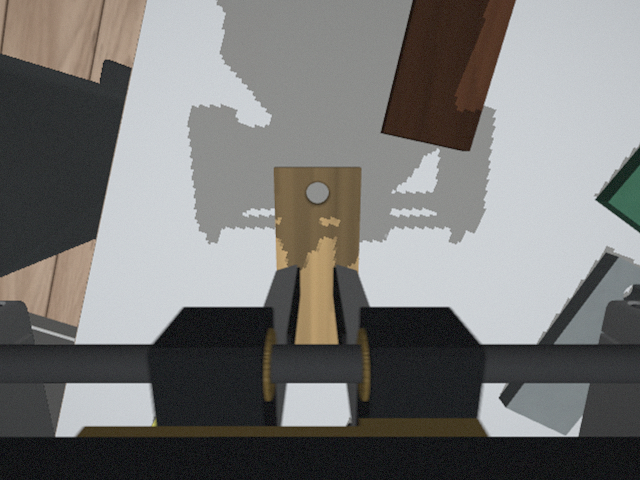

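```bash
python3 -c "
from h import *
p=bot.grab_frame('wrist'); w=cloud(p); np.set_printoptions(precision=4,suppress=True)
for r in (260,264,266,268,270,274,278,284): print(r,[np.round(w[r,c],3) for c in (282,290,296,340,345,350)])
o=bot.get_obs(); print(o['tool_rot'],o['wrist_torque']); T=np.array(p['cam_to_world']); print(T[:3,3]-o['eef_pos'])"
```

```text
260 [array([0.414, 0.081, 0.011]), array([0.419, 0.082, 0.01 ]), array([0.422, 0.083, 0.01 ]), array([0.447, 0.092, 0.011]), array([0.45 , 0.093, 0.011]), array([0.453, 0.094, 0.011])]
264 [array([0.415, 0.078, 0.011]), array([0.419, 0.079, 0.01 ]), array([0.423, 0.081, 0.01 ]), array([0.448, 0.09 , 0.011]), array([0.451, 0.091, 0.01 ]), array([0.454, 0.091, 0.009])]
266 [array([0.415, 0.077, 0.011]), array([0.42 , 0.078, 0.01 ]), array([0.422, 0.089, 0.037]), array([0.444, 0.097, 0.038]), array([0.452, 0.089, 0.01 ]), array([0.454, 0.09 , 0.01 ])]
268 [array([0.416, 0.076, 0.011]), array([0.419, 0.088, 0.041]), array([0.422, 0.089, 0.042]), array([0.443, 0.097, 0.041]), array([0.446, 0.098, 0.042]), array([0.455, 0.089, 0.01 ])]
270 [array([0.415, 0.087, 0.045]), array([0.419, 0.088, 0.045]), array([0.422, 0.089, 0.044]), array([0.443, 0.097, 0.044]), array([0.446, 0.097, 0.044]), array([0.448, 0.098, 0.043])]
274 [array([0.416, 0.087, 0.05 ]), array([0.42 , 0.088, 0.05 ]), array([0.422, 0.089, 0.051]), array([0.443, 0.096, 0.05 ]), array([0.445, 0.097, 0.051]), array([0.447, 0.098, 0.05 ])]
278 [array([0.416, 0.088, 0.057]), array([0.42 , 0.088, 0.055]), array([0.423, 0.089, 0.055]), array([0.442, 0.097, 0.056]), array([0.445, 0.097, 0.055]), array([0.447, 0.098, 0.056])]
284 [array([0.417, 0.088, 0.064]), array([0.42 , 0.089, 0.064]), array([0.423, 0.089, 0.063]), array([0.442, 0.096, 0.063]), array([0.444, 0.097, 0.063]), array([0.446, 0.098, 0.063])]
[[-0.3342  0.9425 -0.0001]
 [ 0.9425  0.3342 -0.    ]
 [-0.     -0.0001 -1.    ]] [-0.05    0.0533  0.0279]
[-0.0232  0.0666  0.2043]
```

Call:
step_arm([
  [0, 0, 0, 0, 0, 0, 0.8],
  [0, 0, 0, 0, 0, 0, 0.8],
  [0, 0, 0, 0, 0, 0, 0.8],
  [0, 0, 0, 0, 0, 0, 0.8],
  [0, 0, 0, 0, 0, 0, 0.8],
])

```text
time: 7.75
eef_pos: [0.4346, 0.0824, 0.0096]
tool_rot: [[-0.334, 0.942, -0.0], [0.942, 0.334, -0.0], [-0.0, -0.0, -1.0]]
ft_force: [0.3, -0.6, 0.6]
width: 0.0455
grasp_force: 0.0
```

Call:
step_arm([
  [0, 0, 0, 0, 0, 0, 0.8],
  [0, 0, 0, 0, 0, 0, 0.8],
  [0, 0, 0.005, 0, 0, 0, 0.8],
  [0, 0, 0.01, 0, 0, 0, 0.8],
  [0, 0, 0.01, 0, 0, 0, 0.8],
])

```text
time: 8.25
eef_pos: [0.4341, 0.0822, -0.0012]
tool_rot: [[-0.334, 0.942, -0.001], [0.942, 0.334, -0.001], [-0.0, -0.001, -1.0]]
ft_force: [0.4, 0.3, 0.8]
width: 0.0835
grasp_force: 0.0
```

```bash
cat >> h.py <<'E'
def tips():
    "fingers as the wrist camera sees them: lowest visible z and inner-face middle, in the tool frame (mm)"
    p=bot.grab_frame("wrist"); o=bot.get_obs(); w=cloud(p)[240:300,180:460]; q=(w-o["eef_pos"])@np.array(o["tool_rot"])*1e3
    z=w[...,2]; m=(z-o["eef_pos"][2]>.015)&(abs(q[...,0]-9)<4)
    L=q[m&(q[...,1]<0)]; Rr=q[m&(q[...,1]>0)]
    for s in(L,Rr): print("tool z max",np.round(np.percentile(s[:,2],99),1),"y",np.round(np.percentile(s[:,1],[2,98]),1),"x",np.round(np.median(s[:,0]),1))
    return p
E
python3 -c "
from h import *
st(); tips()"
```

```text
t 8.25 p [ 0.4341  0.0822 -0.0012] az 19.53 w 83.5 f [0.4 0.3 0.8] g 0.0 q [-0.71  0.36  0.44  2.28 -0.29  0.55  0.3 ]
tool z max -26.5 y [-52.7 -41. ] x 10.5
tool z max -26.5 y [42.2 54. ] x 10.4
```

Call:
step_arm([
  [0, 0, 0.005, 0, 0, 0, 0.8],
  [0, 0, 0.01, 0, 0, 0, 0.8],
  [0, 0, 0.015, 0, 0, 0, 0.8],
  [0, 0, 0.017, 0, 0, 0, 0.8],
  [0, 0, 0.017, 0, 0, 0, 0.8],
])

```text
time: 8.8
eef_pos: [0.4344, 0.0822, -0.0178]
tool_rot: [[-0.334, 0.943, -0.001], [0.943, 0.334, -0.0], [-0.0, -0.001, -1.0]]
ft_force: [-0.1, 0.3, 0.3]
width: 0.0845
grasp_force: 0.0
```

```bash
python3 -c "
from h import *
st(); tips()"
```

```text
t 8.8 p [ 0.4344  0.0822 -0.0178] az 19.52 w 84.5 f [-0.1  0.3  0.3] g 0.0 q [-0.68  0.39  0.41  2.29 -0.32  0.51  0.32]
tool z max -16.2 y [-73.1  -1.8] x 10.1
tool z max -16.4 y [ 2.5 78. ] x 10.0
```

Call:
step_arm([
  [0, 0, 0.003, 0, 0, 0, 0.8],
  [0, 0, 0.006, 0, 0, 0, 0.8],
  [0, 0, 0.006, 0, 0, 0, -1],
  [0, 0, 0.006, 0, 0, 0, -1],
  [0, 0, 0.006, 0, 0, 0, -1],
], newtons=15)

```text
time: 9.35
eef_pos: [0.4347, 0.0824, -0.0234]
tool_rot: [[-0.334, 0.942, 0.0], [0.942, 0.334, 0.0], [-0.0, 0.0, -1.0]]
ft_force: [0.5, -0.2, 0.1]
width: 0.0642
grasp_force: 0.0
```

Call:
step_arm([
  [0, 0, 0, 0, 0, 0, -1],
  [0, 0, 0, 0, 0, 0, -1],
  [0, 0, 0, 0, 0, 0, -1],
  [0, 0, 0, 0, 0, 0, -1],
])

```text
time: 9.75
eef_pos: [0.4347, 0.0825, -0.0234]
tool_rot: [[-0.334, 0.942, 0.0], [0.942, 0.334, 0.0], [0.0, 0.0, -1.0]]
ft_force: [-1.0, 0.0, 2.2]
width: 0.0495
grasp_force: 15.0
```

Call:
step_arm([
  [0, 0, -0.02, 0, 0, 0, -1],
  [0, 0, -0.05, 0, 0, 0, -1],
  [0, 0, -0.09, 0, 0, 0, -1],
  [0, 0, -0.12, 0, 0, 0, -1],
  [0, 0, -0.123, 0, 0, 0, -1],
])

```text
time: 10.25
eef_pos: [0.4363, 0.0831, 0.1025]
tool_rot: [[-0.334, 0.943, 0.004], [0.943, 0.334, 0.003], [0.001, 0.005, -1.0]]
ft_force: [0.2, 0.8, -1.3]
width: 0.0501
grasp_force: 15.0
```

```bash
cat >> h.py <<'E'
YN=-2.9; NC=np.array([.5438,-.1755])
def held(name=None):
    "held chip in tool frame (mm) from wrist: hole centre and edges at the visible end"
    p=bot.grab_frame("wrist"); o=bot.get_obs(); R=np.array(o["tool_rot"]); zt=o["eef_pos"][2]+.0334
    w=cloud(p); q=(w-o["eef_pos"])@R*1e3
    m=(abs(w[...,2]-zt)<.004)&(q[...,0]>12)&(q[...,0]<75)&(abs(q[...,1])<40)
    m[300:]=False; X=q[m]
    b=[X[(X[:,0]>a)&(X[:,0]<a+5)] for a in (14,20,40,45)]
    print("z",np.round(w[m][:,2].mean(),4)," x end",np.round(np.percentile(X[:,0],[0.5,99.8]),1)," y edges",[np.round(np.percentile(s[:,1],[.3,99.7]),1) for s in b if len(s)])
    mm=m.astype(np.uint8); f=cv2.morphologyEx(mm,cv2.MORPH_CLOSE,np.ones((25,25)))
    n,L,s,c=cv2.connectedComponentsWithStats(f-mm)
    for i in range(1,n):
        if s[i,4]>40 and abs(s[i,2]-s[i,3])<8:
            v=world(p,c[i,1],c[i,0],zt); print("hole?",s[i],np.round((v-o["eef_pos"])@R*1e3,1))
    if name: save(p,name)
    return p
E
python3 -c "
from h import *
st(); held('w6.png'); go([*NC,.1],YN,3)"
```

```text
t 10.25 p [0.4363 0.0831 0.1025] az 19.52 w 50.1 f [ 0.2  0.8 -1.3] g 15.0 q [-0.83  0.15  0.55  2.21 -0.11  0.8   0.13]
z 0.1364  x end [12.2 60.2]  y edges [array([-23.7,  25.9]), array([-23.6,  26.1]), array([-23.5,  26.1]), array([-23.7,  25.9])]
hole? [303 188  27  27 533] [ 45.5   1.3 -33.3]
call 0 mm [-93.3   5.1   0.3] deg [ 0.06 -0.04  7.48]
call 1 mm [-91.9  17.2   0.4] deg [ 0.06 -0.04  7.48]
call 2 mm [-88.8  29.    0.4] deg [ 0.06 -0.04  7.48]
```

View pics/w6.png

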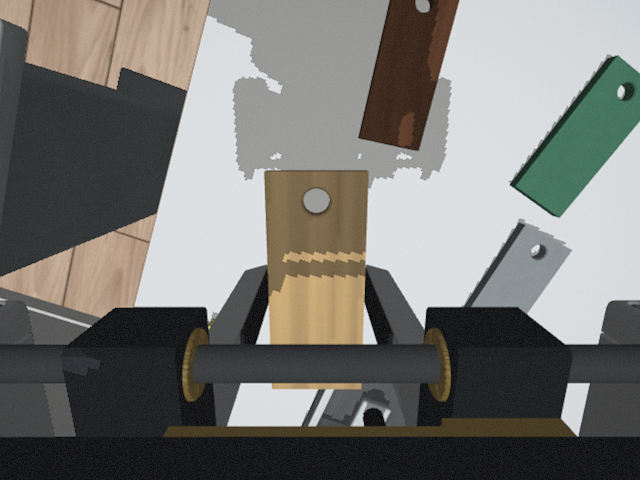

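```bash
cat >> h.py <<'E'
def over(cx,cy,z,n=1):
    "go so that held-chip centre (tool mm) is over the nest"
    a=np.radians(YN); Y=np.array([np.cos(a),np.sin(a)]); X=np.array([-np.sin(a),np.cos(a)])
    go([*(NC-X*cx/1e3-Y*cy/1e3),z],YN,n)
E
python3 -c "
from h import *
over(.4,1.2,.1,3)"
```

```text
call 0 mm [-93.3   4.7   0.3] deg [ 0.06 -0.04  7.48]
call 1 mm [-91.9  16.8   0.4] deg [ 0.06 -0.04  7.48]
call 2 mm [-88.9  28.6   0.4] deg [ 0.06 -0.04  7.48]
```

Call:
step_arm([
  [-0.03, 0.0015, 0, 0, 0, 2.5, -1],
  [-0.06, 0.003, 0, 0, 0, 5, -1],
  [-0.093, 0.005, 0, 0, 0, 7.5, -1],
])

```text
time: 10.6
eef_pos: [0.47, -0.0042, 0.0985]
tool_rot: [[-0.208, 0.978, -0.001], [0.978, 0.208, -0.0], [0.0, -0.001, -1.0]]
ft_force: [0.7, 0.2, -1.0]
width: 0.05
grasp_force: 15.0
```

Call:
step_arm([
  [-0.03, 0.0055, 0, 0, 0, 2.5, -1],
  [-0.06, 0.011, 0, 0, 0, 5, -1],
  [-0.092, 0.017, 0, 0, 0, 7.5, -1],
])

```text
time: 10.9
eef_pos: [0.5058, -0.091, 0.0982]
tool_rot: [[-0.078, 0.997, -0.002], [0.997, 0.078, -0.0], [-0.0, -0.002, -1.0]]
ft_force: [0.2, 0.7, -0.6]
width: 0.05
grasp_force: 15.0
```

Call:
step_arm([
  [-0.03, 0.0095, 0, 0, 0, 2.5, -1],
  [-0.06, 0.019, 0, 0, 0, 5, -1],
  [-0.089, 0.0285, 0, 0, 0, 7.5, -1],
  [-0.089, 0.0285, 0, 0, 0, 7.5, -1],
  [-0.089, 0.0285, 0, 0, 0, 7.5, -1],
])

```text
time: 11.4
eef_pos: [0.5408, -0.177, 0.0981]
tool_rot: [[0.053, 0.999, -0.002], [0.999, -0.053, -0.0], [-0.001, -0.002, -1.0]]
ft_force: [0.1, 1.4, -0.4]
width: 0.0501
grasp_force: 15.0
```

```bash
python3 -c "
from h import *
st(); held(); over(.4,1.2,.06,1)"
```

```text
t 11.4 p [ 0.5408 -0.177   0.0981] az -3.03 w 50.1 f [ 0.1  1.4 -0.4] g 15.0 q [-0.34  0.42  0.69  1.95 -0.34  0.89  0.47]
z 0.1318  x end [12.2 59.8]  y edges [array([-24.5,  25.1]), array([-24.5,  25.4]), array([-24.3,  25.3]), array([-24.5,  25.1])]
hole? [303 188  27  26 549] [ 45.2   0.4 -33.4]
call 0 mm [ 0.4  1.9 38.3] deg [-0.12  0.   -0.07]
```

```bash
python3 -c "
from h import *
st(); p=held(); tops(p,.0715,.083,(.48,.61,-.2,-.09)); over(.2,.6,.06,1)"
```

```text
t 11.45 p [ 0.5408 -0.1762  0.0983] az -2.97 w 49.8 f [0.5 0.  0.1] g 15.0 q [-0.34  0.42  0.69  1.95 -0.34  0.89  0.47]
z 0.1321  x end [12.3 60.2]  y edges [array([-24.7,  24.9]), array([-24.6,  25.2]), array([-24.5,  25.1]), array([-24.7,  24.9])]
hole? [303 188  27  26 544] [ 45.7   0.2 -33.4]
125 [ 0.533  -0.1092  0.0762] [ 0.533  -0.1094  0.0754] [0.0075 0.0075 0.007 ]
123 [ 0.5605 -0.1105  0.0763] [ 0.5606 -0.1106  0.076 ] [0.0071 0.0069 0.0053]
41 [ 0.5779 -0.132   0.0764] [ 0.578  -0.132   0.0763] [0.003  0.0067 0.0046]
call 0 mm [ 0.1  2.3 38.6] deg [-0.09 -0.02 -0.02]
```

Call:
step_arm([
  [0, 0.0023, 0.02, 0, 0, 0, -1],
  [0, 0.0023, 0.034, 0, 0, 0, -1],
  [0, 0.0023, 0.034, 0, 0, 0, -1],
  [0, 0.0023, 0.034, 0, 0, 0, -1],
])

```text
time: 11.9
eef_pos: [0.5436, -0.1763, 0.0655]
tool_rot: [[0.052, 0.999, -0.001], [0.999, -0.052, 0.0], [0.0, -0.001, -1.0]]
ft_force: [-0.6, 0.5, 1.0]
width: 0.0497
grasp_force: 15.0
```

```bash
python3 -c "
from h import *
st(); p=held(); tops(p,.0715,.0815,(.48,.61,-.2,-.09)); over(.2,.4,-.003,1)"
```

```text
t 11.9 p [ 0.5436 -0.1763  0.0655] az -2.95 w 49.7 f [-0.6  0.5  1. ] g 15.0 q [-0.31  0.47  0.66  1.97 -0.38  0.83  0.51]
z 0.0993  x end [12.3 60.8]  y edges [array([-24.8,  24.7]), array([-24.9,  24.9]), array([-24.6,  24.8]), array([-24.9,  24.7])]
hole? [303 188  27  27 550] [ 46.3  -0.  -33.4]
176 [ 0.5329 -0.1092  0.0761] [ 0.5326 -0.1094  0.0753] [0.0078 0.0075 0.0074]
173 [ 0.5604 -0.1106  0.0762] [ 0.5606 -0.1108  0.0756] [0.0073 0.0075 0.0059]
138 [ 0.5151 -0.1285  0.0762] [ 0.5148 -0.1287  0.075 ] [0.0059 0.0077 0.0068]
112 [ 0.5768 -0.1317  0.0764] [ 0.5771 -0.1318  0.075 ] [0.005  0.0077 0.007 ]
call 0 mm [ 0.8 -0.6 68.9] deg [ 0.    0.   -0.06]
```

Call:
step_arm([
  [0, 0, 0.015, 0, 0, 0, -1],
  [0, 0, 0.03, 0, 0, 0, -1],
  [0, 0, 0.045, 0, 0, 0, -1],
  [0, 0, 0.06, 0, 0, 0, -1],
  [0, 0, 0.06, 0, 0, 0, -1],
])

```text
time: 12.45
eef_pos: [0.5425, -0.1764, 0.0032]
tool_rot: [[0.052, 0.999, -0.003], [0.999, -0.052, 0.0], [0.0, -0.003, -1.0]]
ft_force: [-0.7, -0.2, -0.4]
width: 0.0499
grasp_force: 15.0
```

```bash
python3 -c "
from h import *
st()"
```

```text
t 12.45 p [ 0.5425 -0.1764  0.0032] az -2.98 w 49.9 f [-0.7 -0.2 -0.4] g 15.0 q [-0.25  0.56  0.59  2.   -0.46  0.72  0.57]
```

Call:
step_arm([
  [0, 0, 0.004, 0, 0, 0, -1],
  [0, 0, 0.0055, 0, 0, 0, -1],
  [0, 0, 0.0055, 0, 0, 0, 0.4],
  [0, 0, 0.0055, 0, 0, 0, 0.4],
  [0, 0, 0.0055, 0, 0, 0, 0.4],
])

```text
time: 12.95
eef_pos: [0.5442, -0.1766, 0.0005]
tool_rot: [[0.052, 0.999, 0.001], [0.999, -0.052, -0.0], [0.0, 0.001, -1.0]]
ft_force: [0.8, 0.9, 0.1]
width: 0.0651
grasp_force: 0.0
```

Call:
step_arm([
  [0, 0, 0, 0, 0, 0, 0.4],
  [0, 0, -0.04, 0, 0, 0, 0.4],
  [0, 0, -0.09, 0, 0, 0, 0.4],
  [0, 0, -0.14, 0, 0, 0, 0.4],
  [0, 0, -0.19, 0, 0, 0, 0.8],
])

```text
time: 13.45
eef_pos: [0.5435, -0.1767, 0.1921]
tool_rot: [[0.052, 0.999, -0.0], [0.999, -0.052, -0.0], [-0.0, -0.0, -1.0]]
ft_force: [1.0, 0.5, -1.0]
width: 0.0706
grasp_force: 0.0
```

```bash
python3 -c "
from h import *
st(); p=bot.grab_frame('wrist')
lab=p; r,c=[int(v) for v in pix(p,[.544,-.165,.03])]; w=cloud(p)
q=w[(abs(w[...,2]-.03)<.003)&(abs(w[...,0]-.546)<.045)&(w[...,1]<-.1)&(w[...,1]>-.2)]; print('top z',len(q),q.mean(0),q.min(0),q.max(0))
for n,(x,y) in dict(walnut=(.4606,.2323),slate=(.6218,.0886),green=(.6195,.2297)).items(): print(n,pix(p,[x,y,.01]))
go([.4606,.2323,.2],7.6,3)"
```

```text
t 13.45 p [ 0.5435 -0.1767  0.1921] az -3.0 w 70.6 f [ 1.   0.5 -1. ] g 0.0 q [-0.42  0.31  0.76  1.86 -0.24  1.07  0.39]
top z 3700 [ 0.54564104 -0.15755538  0.03045552] [ 0.51466321 -0.19999753  0.02765245] [ 0.57825009 -0.11200107  0.0327753 ]
walnut (np.float64(-261.6263485955496), np.float64(190.96155215907874))
slate (np.float64(-71.16307377929832), np.float64(384.6778564508636))
green (np.float64(-270.58592327080015), np.float64(380.90960207121867))
call 0 mm [135.2 -36.   -0.5] deg [ 0.16  0.02 -3.56]
call 1 mm [137.2 -27.5  -0.3] deg [ 0.16  0.02 -3.56]
call 2 mm [138.6 -18.9  -0.2] deg [ 0.16  0.02 -3.56]
```

Call:
step_arm([
  [0.135, -0.036, 0, 0, 0, -3.5, 0.8],
  [0.135, -0.036, 0, 0, 0, -3.5, 0.8],
  [0.135, -0.036, 0, 0, 0, -3.5, 0.8],
])

```text
time: 13.8
eef_pos: [0.5143, -0.0376, 0.1903]
tool_rot: [[-0.01, 1.0, 0.0], [1.0, 0.01, 0.001], [0.001, 0.0, -1.0]]
ft_force: [0.3, -0.0, 0.3]
width: 0.0847
grasp_force: 0.0
```

Call:
step_arm([
  [0.137, -0.0275, 0, 0, 0, -3.5, 0.8],
  [0.137, -0.0275, 0, 0, 0, -3.5, 0.8],
  [0.137, -0.0275, 0, 0, 0, -3.5, 0.8],
])

```text
time: 14.1
eef_pos: [0.4853, 0.0996, 0.1903]
tool_rot: [[-0.072, 0.997, 0.0], [0.997, 0.072, 0.001], [0.001, 0.0, -1.0]]
ft_force: [1.7, -0.4, 0.1]
width: 0.0844
grasp_force: 0.0
```

Call:
step_arm([
  [0.138, -0.019, 0, 0, 0, -3.5, 0.8],
  [0.138, -0.019, 0, 0, 0, -3.5, 0.8],
  [0.138, -0.019, 0, 0, 0, -3.5, 0.8],
  [0.138, -0.019, 0, 0, 0, -3.5, 0.8],
  [0.138, -0.019, 0, 0, 0, -3.5, 0.8],
])

```text
time: 14.6
eef_pos: [0.4573, 0.2336, 0.1899]
tool_rot: [[-0.133, 0.991, -0.0], [0.991, 0.133, -0.0], [-0.0, -0.0, -1.0]]
ft_force: [0.0, -0.6, 0.1]
width: 0.0844
grasp_force: 0.0
```

```bash
python3 -c "
from h import *
st(); p,C,y=chip([.4606,.2323],'w7.png'); go([*C,-.0235],y,2)"
```

```text
t 14.6 p [0.4573 0.2336 0.1899] az 7.62 w 84.4 f [ 0.  -0.6  0.1] g 0.0 q [-1.06  0.16  0.52  1.98 -0.09  1.03 -0.37]
centre [0.4605 0.2327] yaw 7.73 size [ 48.9 118.3] hole? [0.4545 0.2773] z 0.010468320217721372
call 0 mm [-1.000e-01  1.400e+00  1.068e+02] deg [-0.    0.01 -0.11]
call 1 mm [-1.000e-01  1.400e+00  1.068e+02] deg [-0.    0.01 -0.11]
```

Call:
step_arm([
  [0, 0.003, 0.05, 0, 0, 0, 0.8],
  [0, 0.003, 0.1, 0, 0, 0, 0.8],
  [0, 0.003, 0.14, 0, 0, 0, 0.8],
  [0, 0.003, 0.17, 0, 0, 0, 0.8],
  [0, 0.003, 0.17, 0, 0, 0, 0.8],
])

```text
time: 15.15
eef_pos: [0.4591, 0.2306, 0.0173]
tool_rot: [[-0.129, 0.992, -0.004], [0.992, 0.129, -0.004], [-0.004, -0.004, -1.0]]
ft_force: [0.7, 0.2, 1.7]
width: 0.0845
grasp_force: 0.0
```

```bash
python3 -c "
from h import *
st(); go([.4603,.2327,-.0235],7.7,1)"
```

```text
t 15.15 p [0.4591 0.2306 0.0173] az 7.4 w 84.5 f [0.7 0.2 1.7] g 0.0 q [-0.95  0.42  0.44  2.12 -0.28  0.67 -0.19]
call 0 mm [ 2.   1.7 40.7] deg [-0.26  0.2  -0.3 ]
```

Call:
step_arm([
  [0, 0, 0.02, 0, 0, 0, 0.8],
  [0, 0, 0.035, 0, 0, 0, 0.8],
  [0, 0, 0.0425, 0, 0, 0, 0.8],
  [0, 0, 0.0425, 0, 0, 0, 0.8],
  [0, 0, 0.0425, 0, 0, 0, -1],
])

```text
time: 15.65
eef_pos: [0.4613, 0.2336, -0.0212]
tool_rot: [[-0.13, 0.991, 0.001], [0.991, 0.13, 0.001], [0.001, 0.001, -1.0]]
ft_force: [-0.4, -0.3, -0.0]
width: 0.0796
grasp_force: 0.0
```

Call:
step_arm([
  [0, 0, 0, 0, 0, 0, -1],
  [0, 0, 0, 0, 0, 0, -1],
  [0, 0, 0, 0, 0, 0, -1],
  [0, 0, 0, 0, 0, 0, -1],
  [0, 0, 0, 0, 0, 0, -1],
])

```text
time: 16.15
eef_pos: [0.4606, 0.2336, -0.0222]
tool_rot: [[-0.131, 0.991, -0.0], [0.991, 0.131, 0.0], [0.0, -0.0, -1.0]]
ft_force: [-1.7, -1.3, 6.2]
width: 0.0497
grasp_force: 15.0
```

Call:
step_arm([
  [0, 0, -0.02, 0, 0, 0, -1],
  [0, 0, -0.05, 0, 0, 0, -1],
  [0, 0, -0.09, 0, 0, 0, -1],
  [0, 0, -0.122, 0, 0, 0, -1],
  [0, 0, -0.122, 0, 0, 0, -1],
])

```text
time: 16.65
eef_pos: [0.4624, 0.2347, 0.1031]
tool_rot: [[-0.131, 0.991, 0.004], [0.991, 0.131, 0.004], [0.003, 0.004, -1.0]]
ft_force: [0.2, -0.2, -2.4]
width: 0.05
grasp_force: 15.0
```

```bash
python3 -c "
from h import *
st(); go([.5434,-.176,.1],YN,3)"
```

```text
t 16.65 p [0.4624 0.2347 0.1031] az 7.51 w 50.0 f [ 0.2 -0.2 -2.4] g 15.0 q [-1.02  0.28  0.51  2.06 -0.19  0.84 -0.28]
call 0 mm [-139.2    8.9    0.6] deg [ 0.08 -0.07  3.47]
call 1 mm [-138.5   17.3    0.8] deg [ 0.08 -0.07  3.47]
call 2 mm [-137.2   25.6    0.9] deg [ 0.08 -0.07  3.47]
```

Call:
step_arm([
  [-0.04, 0.003, 0, 0, 0, 1, -1],
  [-0.085, 0.006, 0, 0, 0, 2, -1],
  [-0.139, 0.0095, 0, 0, 0, 3.5, -1],
  [-0.139, 0.0095, 0, 0, 0, 3.5, -1],
])

```text
time: 17.05
eef_pos: [0.4883, 0.0911, 0.0991]
tool_rot: [[-0.063, 0.998, -0.0], [0.998, 0.063, -0.002], [-0.002, -0.0, -1.0]]
ft_force: [-1.0, 0.5, -1.5]
width: 0.0496
grasp_force: 15.0
```

Call:
step_arm([
  [-0.045, 0.006, 0, 0, 0, 1, -1],
  [-0.09, 0.012, 0, 0, 0, 2, -1],
  [-0.1385, 0.018, 0, 0, 0, 3.5, -1],
  [-0.1385, 0.018, 0, 0, 0, 3.5, -1],
])

```text
time: 17.45
eef_pos: [0.5159, -0.0463, 0.0992]
tool_rot: [[-0.001, 1.0, 0.0], [1.0, 0.001, -0.002], [-0.002, 0.0, -1.0]]
ft_force: [1.5, -0.1, -0.2]
width: 0.0497
grasp_force: 15.0
```

Call:
step_arm([
  [-0.045, 0.008, 0, 0, 0, 1, -1],
  [-0.09, 0.016, 0, 0, 0, 2, -1],
  [-0.137, 0.026, 0, 0, 0, 3.5, -1],
  [-0.137, 0.026, 0, 0, 0, 3.5, -1],
  [-0.137, 0.026, 0, 0, 0, 3.5, -1],
])

```text
time: 17.95
eef_pos: [0.5425, -0.1774, 0.0985]
tool_rot: [[0.054, 0.999, -0.002], [0.999, -0.054, -0.0], [-0.0, -0.002, -1.0]]
ft_force: [-0.1, 0.1, -1.0]
width: 0.0499
grasp_force: 15.0
```

Call:
step_arm([
  [0, 0, 0.02, 0, 0, 0, -1],
  [0, 0, 0.033, 0, 0, 0, -1],
  [0, 0, 0.033, 0, 0, 0, -1],
  [0, 0, 0.033, 0, 0, 0, -1],
])

```text
time: 18.35
eef_pos: [0.543, -0.1759, 0.0665]
tool_rot: [[0.051, 0.999, -0.001], [0.999, -0.051, 0.0], [0.0, -0.001, -1.0]]
ft_force: [1.6, -0.2, -0.5]
width: 0.0499
grasp_force: 15.0
```

```bash
cat >> h.py <<'E'
def fit(z=None):
    "compare held chip and nest in one wrist picture; both in tool frame mm"
    p=held(); o=bot.get_obs(); R=np.array(o["tool_rot"]); w=cloud(p)
    m=((w[...,2]>.0715)&(w[...,2]<.0815)&(abs(w[...,0]-.546)<.05)&(w[...,1]>-.15)&(w[...,1]<-.09)).astype(np.uint8)
    n,L,s,ce=cv2.connectedComponentsWithStats(m); D=[((w[L==i].mean(0)-o["eef_pos"])@R*1e3) for i in range(1,n) if s[i,4]>60 and s[i,2]<30]
    D=np.array(D); e=D[D[:,0]>55]; sd=D[D[:,0]<55]
    print("end dowels",np.round(e[:,:2],1).tolist(),"side",np.round(sd[:,:2],1).tolist())
    if len(e)==2: print("nest centre: x",round(e[:,0].mean()-65.8,1),"y",round(e[:,1].mean(),1),"(side y",np.round(sd[:,1].mean(),1) if len(sd)==2 else "?",") yaw err (about tool z)",round(np.degrees(np.arctan2(-(e[:,0]@np.sign(e[:,1]-e[:,1].mean())),np.ptp(e[:,1]))),2))
E
python3 -c "
from h import *
st(); fit(); st()"
```

```text
t 18.35 p [ 0.543  -0.1759  0.0665] az -2.91 w 49.9 f [ 1.6 -0.2 -0.5] g 15.0 q [-0.29  0.46  0.63  1.97 -0.36  0.83  0.48]
z 0.0992  x end [12.2 59.6]  y edges [array([-24.7,  24.9]), array([-24.9,  24.7]), array([-24.8,  25. ]), array([-24.6,  24.9])]
hole? [303 190  27  27 554] [ 45.3  -0.  -33.4]
end dowels [[66.4, -13.8], [66.4, 13.7]] side [[46.2, -30.9], [46.3, 30.8]]
nest centre: x 0.6 y -0.1 (side y -0.0 ) yaw err (about tool z) -0.07
t 18.4 p [ 0.5433 -0.1762  0.0669] az -2.93 w 49.9 f [ 0.1 -0.6 -1.4] g 15.0 q [-0.29  0.45  0.63  1.97 -0.36  0.83  0.48]
```

Call:
step_arm([
  [0.0004, 0, 0.015, 0, 0, 0, -1],
  [0.0004, 0, 0.03, 0, 0, 0, -1],
  [0.0004, 0, 0.045, 0, 0, 0, -1],
  [0.0004, 0, 0.055, 0, 0, 0, -1],
  [0.0004, 0, 0.0575, 0, 0, 0, -1],
])

```text
time: 18.9
eef_pos: [0.542, -0.1761, 0.0076]
tool_rot: [[0.052, 0.999, -0.003], [0.999, -0.052, 0.001], [0.0, -0.003, -1.0]]
ft_force: [-9.5, 4.5, 22.2]
width: 0.0502
grasp_force: 15.0
```

Call:
step_arm([
  [0, 0, 0, 0, 0, 0, -1],
  [0, 0, 0, 0, 0, 0, 0.4],
  [0, 0, 0, 0, 0, 0, 0.4],
  [0, 0, 0, 0, 0, 0, 0.4],
  [0, 0, 0, 0, 0, 0, 0.4],
])

```text
time: 19.4
eef_pos: [0.5433, -0.1763, 0.0093]
tool_rot: [[0.052, 0.999, 0.0], [0.999, -0.052, -0.0], [-0.0, 0.0, -1.0]]
ft_force: [-0.7, -0.5, -0.8]
width: 0.0657
grasp_force: 0.0
```

Call:
step_arm([
  [0, 0, -0.03, 0, 0, 0, 0.4],
  [0, 0, -0.07, 0, 0, 0, 0.4],
  [0, 0, -0.11, 0, 0, 0, 0.8],
  [0, 0, -0.15, 0, 0, 0, 0.8],
  [0, 0, -0.18, 0, 0, 0, 0.8],
])

```text
time: 19.9
eef_pos: [0.5435, -0.1765, 0.1916]
tool_rot: [[0.052, 0.999, 0.002], [0.999, -0.052, -0.0], [0.0, 0.002, -1.0]]
ft_force: [-0.3, -0.3, 0.1]
width: 0.0838
grasp_force: 0.0
```

```bash
cat >> h.py <<'E'
def stack(z):
    p=bot.grab_frame("wrist"); w=cloud(p); k=(abs(w[...,0]-.545)<.022)&(w[...,1]<-.12)&(w[...,1]>-.21)
    k[300:]=False; q=w[k]; print("stack z pct",np.round(np.nanpercentile(q[:,2],[5,25,50,75,95]),4)); save(p,"s.png"); return p
E
python3 -c "
from h import *
st(); stack(.04); go([.6218,.0886,.19],-7.7,2)"
```

```text
t 19.9 p [ 0.5435 -0.1765  0.1916] az -2.99 w 83.8 f [-0.3 -0.3  0.1] g 0.0 q [-0.39  0.3   0.72  1.86 -0.22  1.06  0.37]
stack z pct [0.0388 0.0399 0.0404 0.041  0.0417]
call 0 mm [134.8  31.2   3. ] deg [ 0.18 -0.01  2.34]
call 1 mm [135.9  25.7   2.8] deg [ 0.18 -0.01  2.34]
```

Call:
step_arm([
  [0.135, 0.031, 0, 0, 0, 2.3, 0.8],
  [0.135, 0.031, 0, 0, 0, 2.3, 0.8],
  [0.135, 0.031, 0, 0, 0, 2.3, 0.8],
])

```text
time: 20.25
eef_pos: [0.5816, -0.04, 0.1891]
tool_rot: [[0.091, 0.996, 0.0], [0.996, -0.091, 0.001], [0.001, 0.0, -1.0]]
ft_force: [0.3, -0.7, 0.2]
width: 0.0845
grasp_force: 0.0
```

Call:
step_arm([
  [0.136, 0.026, 0, 0, 0, 2.3, 0.8],
  [0.136, 0.026, 0, 0, 0, 2.3, 0.8],
  [0.136, 0.026, 0, 0, 0, 2.3, 0.8],
  [0.136, 0.026, 0, 0, 0, 2.3, 0.8],
  [0.136, 0.026, 0, 0, 0, 2.3, 0.8],
])

```text
time: 20.75
eef_pos: [0.6194, 0.0906, 0.1886]
tool_rot: [[0.13, 0.991, -0.001], [0.991, -0.13, -0.001], [-0.001, -0.0, -1.0]]
ft_force: [-0.7, -0.9, -0.5]
width: 0.0847
grasp_force: 0.0
```

```bash
python3 -c "
from h import *
st(); p,C,y=chip([.6218,.0886],'w8.png'); print(world(p,*pix(p,[.6218,.0886,.01]))); go([*C,-.0225],y,1)
t=bot.grab_frame('top')
for k,v in chips(t,dict(green=(222,272),yellow=(269,220))).items(): print(k,*v)"
```

```text
t 20.75 p [0.6194 0.0906 0.1886] az -7.48 w 84.7 f [-0.7 -0.9 -0.5] g 0.0 q [-0.74  0.39  0.64  1.74 -0.26  1.1  -0.14]
centre [0.6219 0.0896] yaw -7.77 size [123.5  51.1] hole? [0.6279 0.1342] z 0.010373319362356803
[0.6218068  0.08867127 0.01037788]
call 0 mm [  0.8   2.6 211.4] deg [-0.01  0.03  0.18]
green [0.40623993 0.08549996] 87.7477 [0.50332749 1.04346991]
yellow [0.48390862 0.34780127] 9.901113 [0.0502854  0.05310017]
```

Call:
step_arm([
  [0.0005, 0.0025, 0.05, 0, 0, 0.2, 0.8],
  [0.0005, 0.0025, 0.1, 0, 0, 0.2, 0.8],
  [0.0005, 0.0025, 0.14, 0, 0, 0.2, 0.8],
  [0.0005, 0.0025, 0.17, 0, 0, 0.2, 0.8],
  [0.0005, 0.0025, 0.17, 0, 0, 0.2, 0.8],
])

```text
time: 21.35
eef_pos: [0.6194, 0.0881, 0.0158]
tool_rot: [[0.137, 0.991, -0.005], [0.991, -0.137, -0.002], [-0.003, -0.005, -1.0]]
ft_force: [-0.7, 0.3, -0.1]
width: 0.0843
grasp_force: 0.0
```

Call:
step_arm([
  [0, 0, 0.02, 0, 0, 0, 0.8],
  [0, 0, 0.035, 0, 0, 0, 0.8],
  [0, 0, 0.0405, 0, 0, 0, 0.8],
  [0, 0, 0.0405, 0, 0, 0, 0.8],
  [0, 0, 0.0405, 0, 0, 0, -1],
])

```text
time: 21.85
eef_pos: [0.6226, 0.0901, -0.0205]
tool_rot: [[0.135, 0.991, 0.001], [0.991, -0.135, 0.0], [0.0, 0.001, -1.0]]
ft_force: [0.7, 0.4, 0.2]
width: 0.0794
grasp_force: 0.0
```

Call:
step_arm([
  [0, 0, 0, 0, 0, 0, -1],
  [0, 0, 0, 0, 0, 0, -1],
  [0, 0, 0, 0, 0, 0, -1],
  [0, 0, 0, 0, 0, 0, -1],
  [0, 0, 0, 0, 0, 0, -1],
])

```text
time: 22.35
eef_pos: [0.6221, 0.0902, -0.0212]
tool_rot: [[0.135, 0.991, 0.0], [0.991, -0.135, 0.0], [0.0, 0.0, -1.0]]
ft_force: [-0.8, 0.3, 3.2]
width: 0.0499
grasp_force: 15.0
```

```bash
python3 -c "
from h import *
st(); go([.5434,-.176,-.0225],YN,2)"
```

```text
t 22.35 p [ 0.6221  0.0902 -0.0212] az -7.77 w 49.9 f [-0.8  0.3  3.2] g 15.0 q [-0.61  0.65  0.5   1.88 -0.45  0.73  0.  ]
call 0 mm [-137.2  -21.     0.6] deg [ 0.   -0.   -2.44]
call 1 mm [-136.2  -26.8    0.6] deg [ 0.   -0.   -2.44]
```

Call:
step_arm([
  [0, 0, -0.02, 0, 0, 0, -1],
  [0, 0, -0.05, 0, 0, 0, -1],
  [0, 0, -0.09, 0, 0, 0, -1],
  [0, 0, -0.121, 0, 0, 0, -1],
  [0, 0, -0.121, 0, 0, 0, -1],
])

```text
time: 22.85
eef_pos: [0.6244, 0.0903, 0.1036]
tool_rot: [[0.136, 0.991, 0.005], [0.991, -0.136, 0.002], [0.003, 0.005, -1.0]]
ft_force: [-0.8, -0.0, -0.7]
width: 0.0499
grasp_force: 15.0
```

Call:
step_arm([
  [-0.045, -0.007, 0, 0, 0, -0.8, -1],
  [-0.09, -0.014, 0, 0, 0, -1.6, -1],
  [-0.137, -0.021, 0, 0, 0, -2.4, -1],
  [-0.137, -0.021, 0, 0, 0, -2.4, -1],
])

```text
time: 23.25
eef_pos: [0.5803, -0.0495, 0.0995]
tool_rot: [[0.101, 0.995, -0.001], [0.995, -0.101, -0.002], [-0.002, -0.001, -1.0]]
ft_force: [0.2, 0.7, 0.0]
width: 0.0498
grasp_force: 15.0
```

Call:
step_arm([
  [-0.045, -0.009, 0, 0, 0, -0.8, -1],
  [-0.09, -0.018, 0, 0, 0, -1.6, -1],
  [-0.136, -0.027, 0, 0, 0, -2.4, -1],
  [-0.136, -0.027, 0, 0, 0, -2.4, -1],
  [-0.136, -0.027, 0, 0, 0, -2.4, -1],
])

```text
time: 23.75
eef_pos: [0.5425, -0.1766, 0.0992]
tool_rot: [[0.055, 0.999, -0.001], [0.999, -0.055, 0.0], [0.0, -0.001, -1.0]]
ft_force: [0.3, 0.3, -2.5]
width: 0.0495
grasp_force: 15.0
```

Call:
step_arm([
  [0, 0, 0.02, 0, 0, 0, -1],
  [0, 0, 0.033, 0, 0, 0, -1],
  [0, 0, 0.033, 0, 0, 0, -1],
  [0, 0, 0.033, 0, 0, 0, -1],
])

```text
time: 24.15
eef_pos: [0.5431, -0.175, 0.0664]
tool_rot: [[0.051, 0.999, -0.001], [0.999, -0.051, -0.0], [-0.0, -0.001, -1.0]]
ft_force: [0.5, 0.3, -0.1]
width: 0.0497
grasp_force: 15.0
```

```bash
python3 -c "
from h import *
st(); fit(); st()"
```

```text
t 24.15 p [ 0.5431 -0.175   0.0664] az -2.93 w 49.7 f [ 0.5  0.3 -0.1] g 15.0 q [-0.27  0.45  0.6   1.97 -0.34  0.82  0.47]
z 0.0982  x end [12.2 58. ]  y edges [array([-24.7,  24.6]), array([-24.9,  24.9]), array([-24.9,  24.7]), array([-24.7,  24.7])]
hole? [303 192  27  28 561] [ 43.6  -0.  -33.4]
end dowels [[65.3, -13.8], [65.3, 13.7]] side [[45.2, 30.6], [45.1, -30.8]]
nest centre: x -0.5 y -0.1 (side y -0.1 ) yaw err (about tool z) -0.04
t 24.2 p [ 0.5434 -0.1752  0.0668] az -2.94 w 50.0 f [ 0.4 -0.1 -0.7] g 15.0 q [-0.27  0.45  0.6   1.97 -0.34  0.82  0.47]
```

Call:
step_arm([
  [0.0012, 0, 0, 0, 0, 0, -1],
  [0.0012, 0, 0.015, 0, 0, 0, -1],
  [0.0012, 0, 0.03, 0, 0, 0, -1],
  [0.0012, 0, 0.04, 0, 0, 0, -1],
  [0.0012, 0, 0.044, 0, 0, 0, -1],
])

```text
time: 24.7
eef_pos: [0.5422, -0.1744, 0.0209]
tool_rot: [[0.052, 0.999, -0.002], [0.999, -0.052, 0.0], [-0.0, -0.002, -1.0]]
ft_force: [0.8, 0.2, -1.3]
width: 0.0498
grasp_force: 15.0
```

Call:
step_arm([
  [0, 0, 0.0025, 0, 0, 0, -1],
  [0, 0, 0.0025, 0, 0, 0, 0.4],
  [0, 0, 0.0025, 0, 0, 0, 0.4],
  [0, 0, 0.0025, 0, 0, 0, 0.4],
  [0, 0, 0.0025, 0, 0, 0, 0.4],
])

```text
time: 25.2
eef_pos: [0.5434, -0.1744, 0.0204]
tool_rot: [[0.052, 0.999, 0.001], [0.999, -0.052, -0.0], [0.0, 0.001, -1.0]]
ft_force: [-0.1, -0.1, 0.1]
width: 0.0661
grasp_force: 0.0
```

Call:
step_arm([
  [0, 0, -0.03, 0, 0, 0, 0.4],
  [0, 0, -0.07, 0, 0, 0, 0.4],
  [0, 0, -0.11, 0, 0, 0, 0.8],
  [0, 0, -0.15, 0, 0, 0, 0.8],
  [0, 0, -0.17, 0, 0, 0, 0.8],
])

```text
time: 25.7
eef_pos: [0.5442, -0.1749, 0.1936]
tool_rot: [[0.052, 0.999, 0.004], [0.999, -0.052, -0.0], [0.0, 0.004, -1.0]]
ft_force: [-0.0, -0.9, -1.2]
width: 0.0837
grasp_force: 0.0
```

```bash
python3 -c "
from h import *
st(); stack(.05); go([.6195,.2297,.19],-13.7,3)"
```

```text
t 25.7 p [ 0.5442 -0.1749  0.1936] az -2.99 w 83.7 f [-0.  -0.9 -1.2] g 0.0 q [-0.37  0.29  0.7   1.86 -0.21  1.06  0.36]
stack z pct [0.0488 0.0499 0.0504 0.0509 0.0517]
call 0 mm [136.1  17.7   1.9] deg [ 0.11 -0.02  3.57]
call 1 mm [136.9   9.2   1.9] deg [ 0.11 -0.02  3.57]
call 2 mm [137.2   0.7   1.8] deg [ 0.11 -0.02  3.57]
```

Call:
step_arm([
  [0.136, 0.018, 0, 0, 0, 3.5, 0.8],
  [0.136, 0.018, 0, 0, 0, 3.5, 0.8],
  [0.136, 0.018, 0, 0, 0, 3.5, 0.8],
])

```text
time: 26.05
eef_pos: [0.5684, -0.0365, 0.1901]
tool_rot: [[0.112, 0.994, 0.0], [0.994, -0.112, 0.001], [0.001, 0.0, -1.0]]
ft_force: [-0.0, 0.1, 0.8]
width: 0.0843
grasp_force: 0.0
```

Call:
step_arm([
  [0.137, 0.009, 0, 0, 0, 3.5, 0.8],
  [0.137, 0.009, 0, 0, 0, 3.5, 0.8],
  [0.137, 0.009, 0, 0, 0, 3.5, 0.8],
])

```text
time: 26.35
eef_pos: [0.5925, 0.0992, 0.1899]
tool_rot: [[0.171, 0.985, -0.0], [0.985, -0.171, 0.001], [0.001, -0.0, -1.0]]
ft_force: [0.6, -0.8, 0.3]
width: 0.0846
grasp_force: 0.0
```

Call:
step_arm([
  [0.137, 0.001, 0, 0, 0, 3.5, 0.8],
  [0.137, 0.001, 0, 0, 0, 3.5, 0.8],
  [0.137, 0.001, 0, 0, 0, 3.5, 0.8],
  [0.137, 0.001, 0, 0, 0, 3.5, 0.8],
  [0.137, 0.001, 0, 0, 0, 3.5, 0.8],
])

```text
time: 26.85
eef_pos: [0.617, 0.2308, 0.1895]
tool_rot: [[0.232, 0.973, -0.001], [0.973, -0.232, -0.001], [-0.001, -0.0, -1.0]]
ft_force: [-0.4, -1.1, 1.1]
width: 0.0844
grasp_force: 0.0
```

```bash
python3 -c "
from h import *
st(); p,C,y=chip([.6195,.2297],'w9.png'); go([*C,-.0225],y,1)"
```

```text
t 26.85 p [0.617  0.2308 0.1895] az -13.39 w 84.4 f [-0.4 -1.1  1.1] g 0.0 q [-0.88  0.44  0.59  1.66 -0.26  1.12 -0.46]
centre [0.6197 0.2301] yaw -13.64 size [120.1  49.7] hole? [0.6303 0.2738] z 0.010662311290145998
call 0 mm [  1.3   2.4 212.3] deg [-0.    0.04  0.15]
```

Call:
step_arm([
  [0, 0.0025, 0.05, 0, 0, 0.2, 0.8],
  [0, 0.0025, 0.1, 0, 0, 0.2, 0.8],
  [0, 0.0025, 0.14, 0, 0, 0.2, 0.8],
  [0, 0.0025, 0.17, 0, 0, 0.2, 0.8],
  [0, 0.0025, 0.17, 0, 0, 0.2, 0.8],
])

```text
time: 27.4
eef_pos: [0.6174, 0.2272, 0.0167]
tool_rot: [[0.238, 0.971, -0.005], [0.971, -0.238, -0.003], [-0.004, -0.004, -1.0]]
ft_force: [-0.4, -0.3, 0.2]
width: 0.0849
grasp_force: 0.0
```

Call:
step_arm([
  [0, 0, 0.02, 0, 0, 0, 0.8],
  [0, 0, 0.035, 0, 0, 0, 0.8],
  [0, 0, 0.0415, 0, 0, 0, 0.8],
  [0, 0, 0.0415, 0, 0, 0, 0.8],
  [0, 0, 0.0415, 0, 0, 0, -1],
])

```text
time: 27.9
eef_pos: [0.6202, 0.2298, -0.0205]
tool_rot: [[0.237, 0.972, 0.001], [0.972, -0.237, 0.0], [0.001, 0.001, -1.0]]
ft_force: [-0.4, -0.5, 0.5]
width: 0.0796
grasp_force: 0.0
```

Call:
step_arm([
  [0, 0, 0, 0, 0, 0, -1],
  [0, 0, 0, 0, 0, 0, -1],
  [0, 0, 0, 0, 0, 0, -1],
  [0, 0, 0, 0, 0, 0, -1],
  [0, 0, 0, 0, 0, 0, -1],
])

```text
time: 28.4
eef_pos: [0.6198, 0.2299, -0.0212]
tool_rot: [[0.236, 0.972, 0.0], [0.972, -0.236, 0.0], [0.0, 0.0, -1.0]]
ft_force: [-1.1, -0.1, 4.5]
width: 0.0496
grasp_force: 15.0
```

```bash
python3 -c "
from h import *
st(); go([.5434,-.176,-.0225],YN,3)"
```

```text
t 28.4 p [ 0.6198  0.2299 -0.0212] az -13.67 w 49.6 f [-1.1 -0.1  4.5] g 15.0 q [-0.78  0.68  0.46  1.8  -0.42  0.76 -0.34]
call 0 mm [-137.5    7.2    0.4] deg [ 0.   -0.   -3.59]
call 1 mm [-137.7   -1.4    0.4] deg [ 0.   -0.   -3.59]
call 2 mm [-137.3  -10.     0.4] deg [ 0.   -0.   -3.59]
```

Call:
step_arm([
  [0, 0, -0.02, 0, 0, 0, -1],
  [0, 0, -0.05, 0, 0, 0, -1],
  [0, 0, -0.09, 0, 0, 0, -1],
  [0, 0, -0.121, 0, 0, 0, -1],
  [0, 0, -0.121, 0, 0, 0, -1],
])

```text
time: 28.9
eef_pos: [0.622, 0.2304, 0.1039]
tool_rot: [[0.237, 0.972, 0.005], [0.972, -0.237, 0.003], [0.004, 0.004, -1.0]]
ft_force: [1.0, -0.3, -0.9]
width: 0.05
grasp_force: 15.0
```

Call:
step_arm([
  [-0.045, 0.002, 0, 0, 0, -1.2, -1],
  [-0.09, 0.005, 0, 0, 0, -2.4, -1],
  [-0.1375, 0.007, 0, 0, 0, -3.6, -1],
  [-0.1375, 0.007, 0, 0, 0, -3.6, -1],
])

```text
time: 29.3
eef_pos: [0.5927, 0.0873, 0.0995]
tool_rot: [[0.182, 0.983, -0.001], [0.983, -0.182, -0.002], [-0.002, -0.0, -1.0]]
ft_force: [-0.4, 0.2, 0.7]
width: 0.0495
grasp_force: 15.0
```

Call:
step_arm([
  [-0.045, 0, 0, 0, 0, -1.2, -1],
  [-0.09, -0.001, 0, 0, 0, -2.4, -1],
  [-0.1375, -0.0015, 0, 0, 0, -3.6, -1],
  [-0.1375, -0.0015, 0, 0, 0, -3.6, -1],
])

```text
time: 29.7
eef_pos: [0.5668, -0.0473, 0.0995]
tool_rot: [[0.12, 0.993, -0.0], [0.993, -0.12, -0.002], [-0.002, -0.0, -1.0]]
ft_force: [0.9, -0.3, -0.5]
width: 0.0497
grasp_force: 15.0
```

Call:
step_arm([
  [-0.045, -0.003, 0, 0, 0, -1.2, -1],
  [-0.09, -0.006, 0, 0, 0, -2.4, -1],
  [-0.137, -0.01, 0, 0, 0, -3.6, -1],
  [-0.137, -0.01, 0, 0, 0, -3.6, -1],
  [-0.137, -0.01, 0, 0, 0, -3.6, -1],
])

```text
time: 30.2
eef_pos: [0.5426, -0.1765, 0.0991]
tool_rot: [[0.053, 0.999, -0.001], [0.999, -0.053, -0.0], [-0.0, -0.001, -1.0]]
ft_force: [0.3, 1.3, -0.6]
width: 0.0497
grasp_force: 15.0
```

Call:
step_arm([
  [0, 0, 0.02, 0, 0, 0, -1],
  [0, 0, 0.033, 0, 0, 0, -1],
  [0, 0, 0.033, 0, 0, 0, -1],
  [0, 0, 0.033, 0, 0, 0, -1],
])

```text
time: 30.6
eef_pos: [0.5431, -0.175, 0.0664]
tool_rot: [[0.049, 0.999, -0.001], [0.999, -0.049, -0.0], [-0.0, -0.001, -1.0]]
ft_force: [-0.2, -0.7, -0.2]
width: 0.0496
grasp_force: 15.0
```

```bash
python3 -c "
from h import *
st(); fit(); st()"
```

```text
t 30.6 p [ 0.5431 -0.175   0.0664] az -2.83 w 49.6 f [-0.2 -0.7 -0.2] g 15.0 q [-0.24  0.44  0.56  1.97 -0.32  0.82  0.44]
z 0.0982  x end [12.2 60.5]  y edges [array([-24.8,  25. ]), array([-24.5,  24.9]), array([-24.8,  24.7]), array([-24.7,  25. ])]
hole? [303 188  27  28 564] [ 46.2   0.1 -33.4]
end dowels [[65.4, -13.7], [65.3, 13.8]] side [[45.2, -30.7], [45.1, 30.8]]
nest centre: x -0.4 y 0.1 (side y 0.1 ) yaw err (about tool z) 0.1
t 30.65 p [ 0.5434 -0.1752  0.0668] az -2.84 w 49.8 f [-0.1  0.5 -1.7] g 15.0 q [-0.24  0.44  0.56  1.97 -0.32  0.82  0.44]
```

Call:
step_arm([
  [-0.0012, 0, 0, 0, 0, 0, -1],
  [-0.0012, 0, 0.01, 0, 0, 0, -1],
  [-0.0012, 0, 0.02, 0, 0, 0, -1],
  [-0.0012, 0, 0.03, 0, 0, 0, -1],
  [-0.0012, 0, 0.034, 0, 0, 0, -1],
])

```text
time: 31.15
eef_pos: [0.5423, -0.1767, 0.0311]
tool_rot: [[0.05, 0.999, -0.002], [0.999, -0.05, 0.0], [0.0, -0.002, -1.0]]
ft_force: [-0.0, -0.5, -0.5]
width: 0.0498
grasp_force: 15.0
```

Call:
step_arm([
  [0, 0, 0.0025, 0, 0, 0, -1],
  [0, 0, 0.0025, 0, 0, 0, 0.4],
  [0, 0, 0.0025, 0, 0, 0, 0.4],
  [0, 0, 0.0025, 0, 0, 0, 0.4],
  [0, 0, 0.0025, 0, 0, 0, 0.4],
])

```text
time: 31.65
eef_pos: [0.5433, -0.1768, 0.0304]
tool_rot: [[0.05, 0.999, 0.0], [0.999, -0.05, -0.0], [-0.0, 0.0, -1.0]]
ft_force: [0.1, -0.6, -0.1]
width: 0.0657
grasp_force: 0.0
```

Call:
step_arm([
  [0, 0, -0.03, 0, 0, 0, 0.4],
  [0, 0, -0.07, 0, 0, 0, 0.4],
  [0, 0, -0.11, 0, 0, 0, 0.8],
  [0, 0, -0.15, 0, 0, 0, 0.8],
  [0, 0, -0.16, 0, 0, 0, 0.8],
])

```text
time: 32.15
eef_pos: [0.5448, -0.1775, 0.1943]
tool_rot: [[0.051, 0.999, 0.006], [0.999, -0.051, -0.0], [0.0, 0.006, -1.0]]
ft_force: [0.6, 0.5, 0.3]
width: 0.0838
grasp_force: 0.0
```

```bash
python3 -c "
from h import *
st(); stack(.06)
t=bot.grab_frame('top')
for k,v in chips(t,dict(yellow=(269,220))).items(): print(k,*v)
go([.4775,.3813,.19],9.9,4)"
```

```text
t 32.15 p [ 0.5448 -0.1775  0.1943] az -2.9 w 83.8 f [0.6 0.5 0.3] g 0.0 q [-0.32  0.28  0.64  1.86 -0.19  1.06  0.34]
stack z pct [0.0589 0.0599 0.0604 0.0609 0.0617]
yellow [0.47754389 0.38132226] 9.945179 [0.04836575 0.11936507]
call 0 mm [138.5 -23.6   0.4] deg [ 0.05 -0.   -3.19]
call 1 mm [139.6 -15.8   0.4] deg [ 0.05 -0.   -3.19]
call 2 mm [140.3  -8.    0.4] deg [ 0.05 -0.   -3.19]
call 3 mm [140.5  -0.2   0.4] deg [ 0.05 -0.   -3.19]
```

Call:
step_arm([
  [0.138, -0.0235, 0, 0, 0, -3.2, 0.8],
  [0.138, -0.0235, 0, 0, 0, -3.2, 0.8],
  [0.138, -0.0235, 0, 0, 0, -3.2, 0.8],
])

```text
time: 32.55
eef_pos: [0.5251, -0.0354, 0.1884]
tool_rot: [[-0.007, 1.0, -0.002], [1.0, 0.007, -0.0], [0.0, -0.002, -1.0]]
ft_force: [0.8, -0.2, 0.3]
width: 0.0846
grasp_force: 0.0
```

Call:
step_arm([
  [0.14, -0.016, 0, 0, 0, -3.2, 0.8],
  [0.14, -0.016, 0, 0, 0, -3.2, 0.8],
  [0.14, -0.016, 0, 0, 0, -3.2, 0.8],
])

```text
time: 32.85
eef_pos: [0.5081, 0.1048, 0.1885]
tool_rot: [[-0.063, 0.998, -0.002], [0.998, 0.063, -0.0], [-0.0, -0.002, -1.0]]
ft_force: [0.6, 0.1, 0.6]
width: 0.0846
grasp_force: 0.0
```

Call:
step_arm([
  [0.14, -0.008, 0, 0, 0, -3.2, 0.8],
  [0.14, -0.008, 0, 0, 0, -3.2, 0.8],
  [0.14, -0.008, 0, 0, 0, -3.2, 0.8],
])

```text
time: 33.15
eef_pos: [0.4914, 0.244, 0.1884]
tool_rot: [[-0.119, 0.993, -0.002], [0.993, 0.119, -0.001], [-0.0, -0.002, -1.0]]
ft_force: [0.4, 0.3, -1.0]
width: 0.0844
grasp_force: 0.0
```

Call:
step_arm([
  [0.14, 0, 0, 0, 0, -3.2, 0.8],
  [0.14, 0, 0, 0, 0, -3.2, 0.8],
  [0.14, 0, 0, 0, 0, -3.2, 0.8],
  [0.14, 0, 0, 0, 0, -3.2, 0.8],
  [0.14, 0, 0, 0, 0, -3.2, 0.8],
])

```text
time: 33.65
eef_pos: [0.4756, 0.3806, 0.1879]
tool_rot: [[-0.174, 0.985, -0.002], [0.985, 0.174, -0.002], [-0.002, -0.002, -1.0]]
ft_force: [0.2, -1.2, 1.1]
width: 0.0844
grasp_force: 0.0
```

```bash
python3 -c "
from h import *
st(); p,C,y=chip([.4775,.3813],'w10.png'); go([*C,-.0225],y,1)"
```

```text
t 33.65 p [0.4756 0.3806 0.1879] az 10.03 w 84.4 f [ 0.2 -1.2  1.1] g 0.0 q [-1.03  0.32  0.32  1.76 -0.11  1.08 -0.5 ]
centre [0.4773 0.3812] yaw 10.0 size [ 49.  118.4] hole? [0.4695 0.4255] z 0.010437385592724946
call 0 mm [  1.9   1.7 210.9] deg [-0.11  0.1  -0.07]
```

Call:
step_arm([
  [0.001, 0.002, 0.05, 0, 0, 0, 0.8],
  [0.001, 0.002, 0.1, 0, 0, 0, 0.8],
  [0.001, 0.002, 0.14, 0, 0, 0, 0.8],
  [0.001, 0.002, 0.17, 0, 0, 0, 0.8],
  [0.001, 0.002, 0.17, 0, 0, 0, 0.8],
])

```text
time: 34.2
eef_pos: [0.4768, 0.3782, 0.0161]
tool_rot: [[-0.171, 0.985, -0.005], [0.985, 0.171, -0.005], [-0.004, -0.005, -1.0]]
ft_force: [-0.5, -1.1, 0.6]
width: 0.0843
grasp_force: 0.0
```

Call:
step_arm([
  [0, 0, 0.02, 0, 0, 0, 0.8],
  [0, 0, 0.035, 0, 0, 0, 0.8],
  [0, 0, 0.04, 0, 0, 0, 0.8],
  [0, 0, 0.04, 0, 0, 0, 0.8],
  [0, 0, 0.04, 0, 0, 0, -1],
])

```text
time: 34.7
eef_pos: [0.479, 0.3819, -0.019]
tool_rot: [[-0.172, 0.985, 0.001], [0.985, 0.172, 0.001], [0.001, 0.001, -1.0]]
ft_force: [-0.5, 0.7, -0.3]
width: 0.0798
grasp_force: 0.0
```

Call:
step_arm([
  [0, 0, 0, 0, 0, 0, -1],
  [0, 0, 0, 0, 0, 0, -1],
  [0, 0, 0, 0, 0, 0, -1],
  [0, 0, 0, 0, 0, 0, -1],
  [0, 0, 0, 0, 0, 0, -1],
])

```text
time: 35.2
eef_pos: [0.4785, 0.3818, -0.0197]
tool_rot: [[-0.172, 0.985, -0.0], [0.985, 0.172, 0.0], [0.0, -0.0, -1.0]]
ft_force: [-1.7, -0.6, 4.4]
width: 0.0496
grasp_force: 15.0
```

```bash
python3 -c "
from h import *
st(); go([.5434,-.176,-.0225],YN,4)"
```

```text
t 35.2 p [ 0.4785  0.3818 -0.0197] az 9.93 w 49.6 f [-1.7 -0.6  4.4] g 15.0 q [-0.97  0.58  0.25  1.9  -0.22  0.68 -0.42]
call 0 mm [-140.2   -8.1    0.7] deg [-0.   -0.    3.21]
call 1 mm [-140.4   -0.2    0.7] deg [-0.   -0.    3.21]
call 2 mm [-140.2    7.7    0.7] deg [-0.   -0.    3.21]
call 3 mm [-139.5   15.5    0.7] deg [-0.   -0.    3.21]
```

Chip bottom is now eef + 19.7 mm.

Call:
step_arm([
  [0, 0, -0.02, 0, 0, 0, -1],
  [0, 0, -0.05, 0, 0, 0, -1],
  [0, 0, -0.09, 0, 0, 0, -1],
  [0, 0, -0.12, 0, 0, 0, -1],
  [0, 0, -0.12, 0, 0, 0, -1],
])

```text
time: 35.7
eef_pos: [0.4804, 0.3832, 0.1041]
tool_rot: [[-0.172, 0.985, 0.004], [0.985, 0.172, 0.004], [0.004, 0.005, -1.0]]
ft_force: [-0.7, 0.6, -0.1]
width: 0.0499
grasp_force: 15.0
```

Call:
step_arm([
  [-0.045, -0.003, 0, 0, 0, 1.1, -1],
  [-0.09, -0.005, 0, 0, 0, 2.2, -1],
  [-0.14, -0.008, 0, 0, 0, 3.2, -1],
  [-0.14, -0.008, 0, 0, 0, 3.2, -1],
])

```text
time: 36.1
eef_pos: [0.4953, 0.2352, 0.0995]
tool_rot: [[-0.109, 0.994, -0.001], [0.994, 0.109, -0.002], [-0.002, -0.001, -1.0]]
ft_force: [-0.5, 0.4, -0.9]
width: 0.0496
grasp_force: 15.0
```

Call:
step_arm([
  [-0.045, 0, 0, 0, 0, 1.1, -1],
  [-0.09, 0, 0, 0, 0, 2.2, -1],
  [-0.14, 0, 0, 0, 0, 3.2, -1],
  [-0.14, 0, 0, 0, 0, 3.2, -1],
])

```text
time: 36.5
eef_pos: [0.5112, 0.0965, 0.0996]
tool_rot: [[-0.053, 0.999, -0.0], [0.999, 0.053, -0.002], [-0.002, -0.001, -1.0]]
ft_force: [0.4, -0.0, -1.7]
width: 0.0499
grasp_force: 15.0
```

Call:
step_arm([
  [-0.045, 0.003, 0, 0, 0, 1.1, -1],
  [-0.09, 0.005, 0, 0, 0, 2.2, -1],
  [-0.14, 0.008, 0, 0, 0, 3.2, -1],
  [-0.14, 0.008, 0, 0, 0, 3.2, -1],
])

```text
time: 36.9
eef_pos: [0.5275, -0.0427, 0.0998]
tool_rot: [[0.003, 1.0, 0.0], [1.0, -0.003, -0.002], [-0.002, 0.0, -1.0]]
ft_force: [0.1, 0.7, -1.0]
width: 0.0498
grasp_force: 15.0
```

Call:
step_arm([
  [-0.045, 0.005, 0, 0, 0, 1.1, -1],
  [-0.09, 0.01, 0, 0, 0, 2.2, -1],
  [-0.14, 0.0155, 0, 0, 0, 3.2, -1],
  [-0.14, 0.0155, 0, 0, 0, 3.2, -1],
  [-0.14, 0.0155, 0, 0, 0, 3.2, -1],
])

```text
time: 37.4
eef_pos: [0.5433, -0.1771, 0.0992]
tool_rot: [[0.053, 0.999, -0.001], [0.999, -0.053, -0.0], [-0.001, -0.001, -1.0]]
ft_force: [0.6, -0.5, -0.7]
width: 0.0495
grasp_force: 15.0
```

Call:
step_arm([
  [0, 0, 0.02, 0, 0, 0, -1],
  [0, 0, 0.033, 0, 0, 0, -1],
  [0, 0, 0.033, 0, 0, 0, -1],
  [0, 0, 0.033, 0, 0, 0, -1],
])

```text
time: 37.8
eef_pos: [0.5439, -0.1751, 0.0669]
tool_rot: [[0.049, 0.999, -0.001], [0.999, -0.049, 0.0], [0.0, -0.001, -1.0]]
ft_force: [0.2, -0.6, -1.1]
width: 0.0499
grasp_force: 15.0
```

```bash
python3 -c "
from h import *
st(); fit(); st()"
```

```text
t 37.8 p [ 0.5439 -0.1751  0.0669] az -2.82 w 49.9 f [ 0.2 -0.6 -1.1] g 15.0 q [-0.2   0.43  0.5   1.97 -0.28  0.82  0.41]
z 0.0975  x end [12.3 60.8]  y edges [array([-24.9,  24.6]), array([-24.7,  24.8]), array([-24.6,  24.8]), array([-24.6,  24.7])]
hole? [300 183  34  37 775] [ 46.6   0.3 -33.4]
end dowels [[65.5, -14.6], [65.4, 12.9]] side [[45.3, -31.2], [45.2, 30.3]]
nest centre: x -0.4 y -0.8 (side y -0.5 ) yaw err (about tool z) 0.08
t 37.85 p [ 0.5443 -0.1754  0.0674] az -2.83 w 50.0 f [-0.3  0.3 -1.2] g 15.0 q [-0.2   0.43  0.5   1.96 -0.28  0.82  0.41]
```

Call:
step_arm([
  [-0.0015, -0.0006, 0, 0, 0, 0, -1],
  [-0.0015, -0.0006, 0.006, 0, 0, 0, -1],
  [-0.0015, -0.0006, 0.012, 0, 0, 0, -1],
  [-0.0015, -0.0006, 0.018, 0, 0, 0, -1],
  [-0.0015, -0.0006, 0.023, 0, 0, 0, -1],
])

```text
time: 38.35
eef_pos: [0.5432, -0.1772, 0.0434]
tool_rot: [[0.05, 0.999, -0.001], [0.999, -0.05, 0.0], [-0.0, -0.001, -1.0]]
ft_force: [-0.4, -0.1, -1.8]
width: 0.0496
grasp_force: 15.0
```

Call:
step_arm([
  [0, 0, 0.0025, 0, 0, 0, -1],
  [0, 0, 0.0025, 0, 0, 0, 0.4],
  [0, 0, 0.0025, 0, 0, 0, 0.4],
  [0, 0, 0.0025, 0, 0, 0, 0.4],
  [0, 0, 0.0025, 0, 0, 0, 0.4],
])

```text
time: 38.85
eef_pos: [0.5435, -0.1773, 0.0418]
tool_rot: [[0.05, 0.999, 0.0], [0.999, -0.05, -0.0], [-0.0, 0.0, -1.0]]
ft_force: [-0.1, -0.5, 0.3]
width: 0.0658
grasp_force: 0.0
```

Call:
step_arm([
  [0, 0, -0.03, 0, 0, 0, 0.4],
  [0, 0, -0.07, 0, 0, 0, 0.4],
  [0, 0, -0.11, 0, 0, 0, 0.4],
  [0, 0, -0.15, 0, 0, 0, 0.4],
  [0, 0, -0.15, 0, 0, 0, 0.4],
])

```text
time: 39.35
eef_pos: [0.5459, -0.1782, 0.1967]
tool_rot: [[0.05, 0.999, 0.008], [0.999, -0.05, -0.0], [-0.0, 0.008, -1.0]]
ft_force: [0.6, -0.8, 0.3]
width: 0.0655
grasp_force: 0.0
```

```bash
python3 -c "
from h import *
st(); p=stack(.07); h=[.5438+.0506*.045,-.1755+.9987*.045,.07]; print(pix(p,h))
r,c=[int(v) for v in pix(p,h)]; im=p['pixels']; cv2.imwrite('pics/s1.png',cv2.resize(im[max(r-90,0):r+150,c-130:c+130],None,fx=2.4,fy=2.4,interpolation=cv2.INTER_CUBIC)[...,::-1])"
```

```text
t 39.35 p [ 0.5459 -0.1782  0.1967] az -2.89 w 65.5 f [ 0.6 -0.8  0.3] g 0.0 q [-0.27  0.27  0.57  1.85 -0.17  1.06  0.32]
stack z pct [0.0688 0.0699 0.0704 0.071  0.0717]
(np.float64(174.31241498225575), np.float64(312.27527473301495))
```

View pics/s1.png

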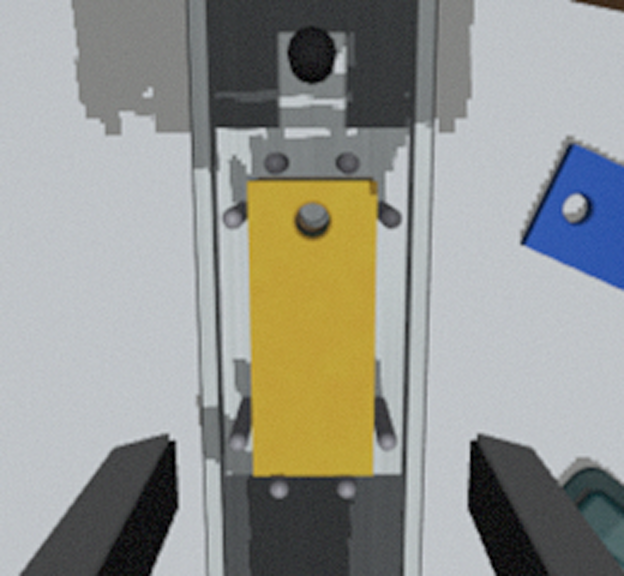

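```bash
python3 -c "
from h import *
go([.6894,-.031,.19],YN,1)"
```

```text
call 0 mm [153.6 137.1   4.7] deg [ 0.27 -0.01  0.03]
```

Call:
step_arm([
  [0.154, 0.137, 0, 0, 0, 0, 0.4],
  [0.154, 0.137, 0, 0, 0, 0, 0.4],
  [0.154, 0.137, 0, 0, 0, 0, 0.4],
  [0.154, 0.137, 0, 0, 0, 0, 0.4],
  [0.154, 0.137, 0, 0, 0, 0, 0.4],
])

```text
time: 39.9
eef_pos: [0.6903, -0.0235, 0.1888]
tool_rot: [[0.043, 0.999, -0.002], [0.999, -0.043, 0.001], [0.001, -0.002, -1.0]]
ft_force: [-1.3, 0.3, -0.2]
width: 0.0659
grasp_force: 0.0
```

Call:
step_arm([
  [0, 0, 0, 0, 0, 0, 0.2],
  [0, 0, 0, 0, 0, 0, 0.2],
  [0, 0, 0, 0, 0, 0, 0.2],
])

```text
time: 40.2
eef_pos: [0.6871, -0.032, 0.1915]
tool_rot: [[0.052, 0.999, -0.0], [0.999, -0.052, -0.0], [-0.0, -0.0, -1.0]]
ft_force: [-0.2, -0.2, 0.3]
width: 0.0566
grasp_force: 0.0
```

```bash
cat >> h.py <<'E'
def red():
    "red pin head seen by the wrist: top centre in world and tool frame"
    p=bot.grab_frame("wrist"); o=bot.get_obs(); R=np.array(o["tool_rot"]); w=cloud(p); c=p["pixels"].astype(int)
    m=((c[...,0]>90)&(c[...,0]>2*c[...,1])&(c[...,0]>2*c[...,2])).astype(np.uint8)
    n,L,s,ce=cv2.connectedComponentsWithStats(m); i=1+np.argmax(s[1:,4]); q=w[L==i]; zt=np.nanpercentile(q[:,2],97); t=q[q[:,2]>zt-.004]
    C=(np.nanpercentile(t,2,axis=0)+np.nanpercentile(t,98,axis=0))/2
    print("red px",s[i],"z",np.round(np.nanpercentile(q[:,2],[3,97]),4),"top centre",np.round(C,4),"size",np.round(np.ptp(t,0)*1e3,1),"tool",np.round((C-o["eef_pos"])@R*1e3,1)); return p
E
python3 -c "
from h import *
st(); p=red(); tips(); save(p,'w11.png')"
```

```text
t 40.2 p [ 0.6871 -0.032   0.1915] az -2.99 w 56.6 f [-0.2 -0.2  0.3] g 0.0 q [-0.4   0.48  0.5   1.58 -0.24  1.15  0.1 ]
red px [311 221  18  17 233] z [0.0932 0.0966] top centre [ 0.6905 -0.0301  0.0952] size [14.8 14.9  4.1] tool [ 1.9  3.2 96.5]
tool z max -25.8 y [-39.4 -27.8] x 10.3
tool z max -25.7 y [28.4 40. ] x 10.3
```

View pics/w11.png

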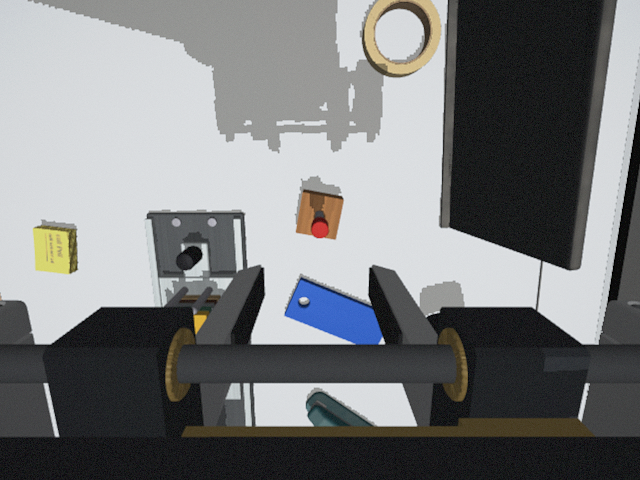

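Call:
step_arm([
  [0, 0.003, 0.04, 0, 0, 0, 0.2],
  [0, 0.003, 0.08, 0, 0, 0, 0.2],
  [0, 0.003, 0.105, 0, 0, 0, 0.2],
  [0, 0.003, 0.105, 0, 0, 0, 0.2],
  [0, 0.003, 0.105, 0, 0, 0, 0],
])

```text
time: 40.8
eef_pos: [0.691, -0.0311, 0.0875]
tool_rot: [[0.051, 0.999, 0.0], [0.999, -0.051, -0.0], [-0.0, 0.0, -1.0]]
ft_force: [-0.9, 1.4, 1.2]
width: 0.0512
grasp_force: 0.0
```

```bash
python3 -c "
from h import *
st(); p=red()"
```

```text
t 40.8 p [ 0.691  -0.0311  0.0875] az -2.92 w 51.2 f [-0.9  1.4  1.2] g 0.0 q [-0.37  0.58  0.46  1.66 -0.3   0.97  0.15]
red px [302 259  26  24 484] z [0.0943 0.0965] top centre [ 0.6905 -0.0301  0.0953] size [14.8 15.   3.5] tool [ 0.8 -1.3 -7. ]
```

Call:
step_arm([
  [-0.001, -0.001, 0.015, 0, 0, 0, 0],
  [-0.001, -0.001, 0.03, 0, 0, 0, 0],
  [-0.001, -0.001, 0.034, 0, 0, 0, 0],
  [-0.001, -0.001, 0.034, 0, 0, 0, 0],
])

```text
time: 41.25
eef_pos: [0.6893, -0.0314, 0.0516]
tool_rot: [[0.05, 0.999, -0.002], [0.999, -0.05, -0.0], [-0.0, -0.002, -1.0]]
ft_force: [0.1, -0.3, 0.8]
width: 0.047
grasp_force: 0.0
```

```bash
python3 -c "
from h import *
st(); p=red(); tips()"
```

```text
t 41.25 p [ 0.6893 -0.0314  0.0516] az -2.87 w 47.0 f [ 0.1 -0.3  0.8] g 0.0 q [-0.36  0.62  0.44  1.69 -0.32  0.91  0.16]
red px [303 281  30  28 670] z [0.0943 0.0965] top centre [ 0.6903 -0.0303  0.0955] size [14.5 15.2  3.5] tool [  1.1   0.5 -43.1]
tool z max -21.9 y [-34.9  -0.6] x 10.6
tool z max -22.1 y [ 0.9 35.1] x 10.5
```

Call:
step_arm([
  [0, 0, 0, 0, 0, 0, -1],
  [0, 0, 0, 0, 0, 0, -1],
  [0, 0, 0, 0, 0, 0, -1],
  [0, 0, 0, 0, 0, 0, -1],
  [0, 0, 0, 0, 0, 0, -1],
], newtons=15)

```text
time: 41.85
eef_pos: [0.6899, -0.0314, 0.0527]
tool_rot: [[0.05, 0.999, 0.0], [0.999, -0.05, -0.0], [-0.0, 0.0, -1.0]]
ft_force: [0.5, 1.5, 0.4]
width: 0.0155
grasp_force: 15.0
```

Call:
step_arm([
  [0, 0, 0, 0, 0, 0, -1],
  [0, 0, 0, 0, 0, 0, -1],
])

```text
time: 42.05
eef_pos: [0.6899, -0.0314, 0.0527]
tool_rot: [[0.05, 0.999, 0.0], [0.999, -0.05, -0.0], [-0.0, 0.0, -1.0]]
ft_force: [-0.2, -0.2, 1.3]
width: 0.0155
grasp_force: 15.0
```

```bash
python3 -c "
from h import *
st(); p=red()"
```

```text
t 42.05 p [ 0.6899 -0.0314  0.0527] az -2.88 w 15.5 f [-0.2 -0.2  1.3] g 15.0 q [-0.36  0.62  0.44  1.69 -0.32  0.91  0.16]
red px [301 280  31  28 665] z [0.0942 0.0966] top centre [ 0.6899 -0.0303  0.0954] size [15.1 15.1  4.3] tool [  1.1  -0.1 -42.7]
```

Call:
step_arm([
  [0, 0, -0.02, 0, 0, 0, -1],
  [0, 0, -0.05, 0, 0, 0, -1],
  [0, 0, -0.08, 0, 0, 0, -1],
  [0, 0, -0.097, 0, 0, 0, -1],
  [0, 0, -0.097, 0, 0, 0, -1],
])

```text
time: 42.6
eef_pos: [0.6911, -0.0315, 0.1518]
tool_rot: [[0.05, 0.999, 0.003], [0.999, -0.05, 0.0], [0.001, 0.003, -1.0]]
ft_force: [0.3, 0.2, -0.6]
width: 0.0156
grasp_force: 15.0
```

```bash
python3 -c "
from h import *
st(); p=red(); go([.5462,-.1317,.15],YN,1)"
```

```text
t 42.6 p [ 0.6911 -0.0315  0.1518] az -2.87 w 15.6 f [ 0.3  0.2 -0.6] g 15.0 q [-0.39  0.51  0.49  1.62 -0.27  1.07  0.12]
red px [301 280  31  28 677] z [0.1933 0.1956] top centre [ 0.691  -0.0303  0.1945] size [15.1 15.   3.8] tool [  1.    0.8 -44.5]
call 0 mm [-107.5 -138.8   -0.2] deg [ 0.07 -0.02  0.04]
```

Call:
step_arm([
  [-0.02, -0.028, 0, 0, 0, 0, -1],
  [-0.045, -0.058, 0, 0, 0, 0, -1],
  [-0.07, -0.09, 0, 0, 0, 0, -1],
  [-0.095, -0.122, 0, 0, 0, 0, -1],
  [-0.107, -0.138, 0, 0, 0, 0, -1],
])

```text
time: 43.15
eef_pos: [0.5431, -0.1333, 0.1481]
tool_rot: [[0.052, 0.999, -0.003], [0.999, -0.052, 0.0], [-0.0, -0.003, -1.0]]
ft_force: [-0.3, -1.0, 0.6]
width: 0.0156
grasp_force: 15.0
```

Call:
step_arm([
  [0, 0, 0, 0, 0, 0, -1],
  [0, 0, 0, 0, 0, 0, -1],
  [0, 0, 0.015, 0, 0, 0, -1],
  [0, 0, 0.022, 0, 0, 0, -1],
  [0, 0, 0.022, 0, 0, 0, -1],
])

```text
time: 43.65
eef_pos: [0.5463, -0.1306, 0.1261]
tool_rot: [[0.049, 0.999, -0.003], [0.999, -0.049, -0.0], [-0.0, -0.003, -1.0]]
ft_force: [0.7, -0.6, -0.0]
width: 0.0155
grasp_force: 15.0
```

```bash
python3 -c "
from h import *
st(); p=red(); go([.5462,-.1317,.125],YN,1); o=bot.get_obs()
for X in ([.5461,-.1306,.07],): print('hole px',pix(p,X))
tops(p,.0715,.0815,(.48,.61,-.25,-.09))
r,c=[int(v) for v in pix(p,[.5461,-.1306,.07])]; im=p['pixels']; cv2.imwrite('pics/s2.png',cv2.resize(im[r-110:r+90,c-110:c+110],None,fx=3,fy=3,interpolation=cv2.INTER_CUBIC)[...,::-1])"
```

```text
t 43.65 p [ 0.5463 -0.1306  0.1261] az -2.81 w 15.5 f [ 0.7 -0.6 -0. ] g 15.0 q [-0.31  0.33  0.53  1.94 -0.21  0.92  0.27]
red px [301 280  31  28 666] z [0.1676 0.1699] top centre [ 0.5465 -0.1295  0.1688] size [15.  14.8  4.1] tool [  1.4  -0.3 -41.9]
call 0 mm [-0.8 -0.4  1.9] deg [-0.09  0.03  0.07]
hole px (np.float64(243.6192407503726), np.float64(315.53482251243986))
94 [ 0.533  -0.1087  0.076 ] [ 0.5327 -0.1091  0.0757] [0.0076 0.0077 0.0054]
96 [ 0.5606 -0.1101  0.0758] [ 0.5608 -0.1104  0.0751] [0.0075 0.0078 0.0057]
93 [ 0.5157 -0.128   0.0758] [ 0.5156 -0.1284  0.0754] [0.0074 0.0073 0.0075]
92 [ 0.5759 -0.1311  0.0759] [ 0.5759 -0.1313  0.0758] [0.0074 0.0071 0.0083]
```

View pics/s2.png

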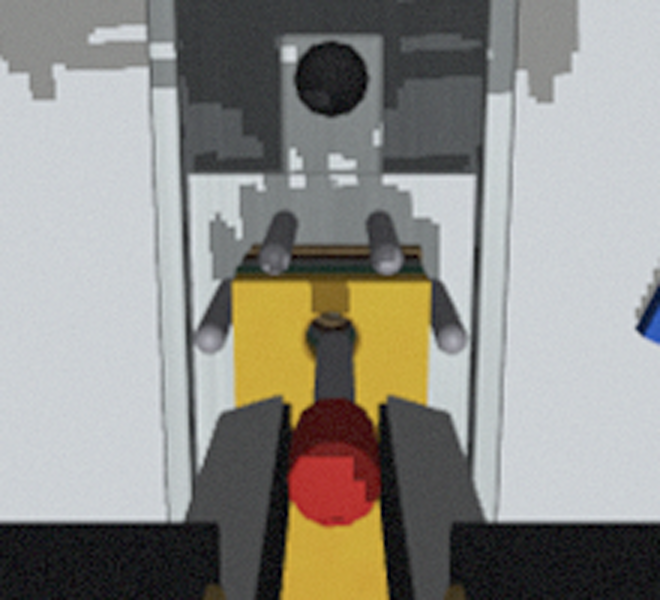

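Call:
step_arm([
  [-0.0005, -0.0006, 0, 0, 0, 0, -1],
  [-0.0005, -0.0006, 0.008, 0, 0, 0, -1],
  [-0.0005, -0.0006, 0.014, 0, 0, 0, -1],
  [-0.0005, -0.0006, 0.02, 0, 0, 0, -1],
  [-0.0005, -0.0006, 0.02, 0, 0, 0, -1],
])

```text
time: 44.2
eef_pos: [0.5455, -0.1317, 0.1066]
tool_rot: [[0.05, 0.999, -0.001], [0.999, -0.05, -0.0], [-0.0, -0.001, -1.0]]
ft_force: [0.3, -0.6, -0.0]
width: 0.0155
grasp_force: 15.0
```

Call:
step_arm([
  [0, 0, 0.006, 0, 0, 0, -1],
  [0, 0, 0.012, 0, 0, 0, -1],
  [0, 0, 0.018, 0, 0, 0, -1],
  [0, 0, 0.024, 0, 0, 0, -1],
  [0, 0, 0.024, 0, 0, 0, -1],
])

```text
time: 44.7
eef_pos: [0.5455, -0.1317, 0.0826]
tool_rot: [[0.05, 0.999, -0.001], [0.999, -0.05, -0.0], [-0.0, -0.001, -1.0]]
ft_force: [-0.9, -0.2, 0.0]
width: 0.0153
grasp_force: 15.0
```

```bash
python3 -c "
from h import *
st(); p=red()"
```

```text
t 44.7 p [ 0.5455 -0.1317  0.0826] az -2.87 w 15.3 f [-0.9 -0.2  0. ] g 15.0 q [-0.29  0.39  0.51  1.98 -0.25  0.84  0.31]
red px [301 280  30  28 671] z [0.1241 0.1265] top centre [ 0.5456 -0.1305  0.1254] size [14.7 15.   4. ] tool [  1.3  -0.3 -42.3]
```

Call:
step_arm([
  [0, 0, 0.006, 0, 0, 0, -1],
  [0, 0, 0.012, 0, 0, 0, -1],
  [0, 0, 0.017, 0, 0, 0, -1],
  [0, 0, 0.021, 0, 0, 0, -1],
  [0, 0, 0.021, 0, 0, 0, -1],
])

```text
time: 45.25
eef_pos: [0.5457, -0.1318, 0.0619]
tool_rot: [[0.05, 0.999, -0.001], [0.999, -0.05, -0.0], [-0.0, -0.001, -1.0]]
ft_force: [1.0, 0.2, -0.0]
width: 0.0153
grasp_force: 15.0
```

```bash
python3 -c "
from h import *
st(); p=red()"
```

```text
t 45.25 p [ 0.5457 -0.1318  0.0619] az -2.88 w 15.3 f [ 1.   0.2 -0. ] g 15.0 q [-0.27  0.42  0.49  1.99 -0.27  0.8   0.33]
red px [301 280  31  28 673] z [0.1033 0.1059] top centre [ 0.5457 -0.1306  0.1047] size [15.1 14.7  4.3] tool [  1.3  -0.2 -42.4]
```

Call:
step_arm([
  [0, 0, 0.003, 0, 0, 0, -1],
  [0, 0, 0.0055, 0, 0, 0, -1],
  [0, 0, 0.0055, 0, 0, 0, -1],
  [0, 0, 0.0055, 0, 0, 0, -0.3],
  [0, 0, 0.0055, 0, 0, 0, -0.3],
])

```text
time: 45.8
eef_pos: [0.5462, -0.1318, 0.0572]
tool_rot: [[0.05, 0.999, 0.0], [0.999, -0.05, -0.0], [0.0, 0.0, -1.0]]
ft_force: [-0.1, -0.7, 0.5]
width: 0.0282
grasp_force: 0.0
```

Call:
step_arm([
  [0, 0, 0, 0, 0, 0, -0.2],
  [0, 0, 0, 0, 0, 0, -0.2],
  [0, 0, -0.03, 0, 0, 0, -0.2],
  [0, 0, -0.07, 0, 0, 0, -0.2],
  [0, 0, -0.11, 0, 0, 0, -0.2],
])

```text
time: 46.3
eef_pos: [0.5456, -0.132, 0.1682]
tool_rot: [[0.05, 0.999, -0.001], [0.999, -0.05, -0.0], [-0.0, -0.001, -1.0]]
ft_force: [0.2, 0.6, 1.6]
width: 0.0378
grasp_force: 0.0
```

Call:
step_arm([
  [0, 0, 0, 0, 0, 0, -0.2],
  [0, 0, 0, 0, 0, 0, -0.2],
])

```text
time: 46.5
eef_pos: [0.5465, -0.1317, 0.1678]
tool_rot: [[0.05, 0.999, 0.002], [0.999, -0.05, 0.0], [0.0, 0.002, -1.0]]
ft_force: [0.4, -0.4, -0.6]
width: 0.0375
grasp_force: 0.0
```

```bash
python3 -c "
from h import *
st(); p=red(); w=cloud(p)
m=(w[...,2]>.044)&(w[...,2]<.055)&(abs(w[...,0]-.549)<.015)&(abs(w[...,1]+.068)<.015); q=w[m]; print('handle',len(q),q.mean(0),q.min(0),q.max(0)); stack(.07); go([.5492,-.0675,.11],YN,1); go([.55,-.04,.11],YN+90)"
```

```text
t 46.5 p [ 0.5465 -0.1317  0.1678] az -2.86 w 37.5 f [ 0.4 -0.4 -0.6] g 0.0 q [-0.34  0.28  0.56  1.9  -0.17  1.    0.25]
red px [306 229  19  18 268] z [0.0968 0.0996] top centre [ 0.5461 -0.1301  0.0983] size [14.5 14.7  4.1] tool [ 1.4  0.2 68.4]
handle 380 [ 0.54910626 -0.06726324  0.04971289] [ 0.53939212 -0.07715778  0.04456919] [ 0.55853549 -0.05777225  0.05194122]
stack z pct [0.0694 0.0701 0.0707 0.0716 0.2164]
call 0 mm [64.1  0.5 56.3] deg [-0.07 -0.01  0.04]
call 0 mm [91.6 -0.  56.3] deg [-5.000e-02 -6.000e-02 -8.996e+01]
```

Call:
step_arm([
  [0.04, 0.0005, 0, 0, 0, 0, -0.2],
  [0.063, 0.0005, 0, 0, 0, 0, -0.2],
  [0.063, 0.0005, 0.03, 0, 0, 0, -0.2],
  [0.063, 0.0005, 0.07, 0, 0, 0, -0.2],
  [0.063, 0.0005, 0.1, 0, 0, 0, -0.2],
])

```text
time: 47.1
eef_pos: [0.5482, -0.0686, 0.0641]
tool_rot: [[0.05, 0.999, -0.003], [0.999, -0.05, -0.0], [-0.001, -0.003, -1.0]]
ft_force: [0.8, -0.2, 0.2]
width: 0.0374
grasp_force: 0.0
```

Call:
step_arm([
  [0, 0, 0, 0, 0, 0, -0.2],
  [0, 0, 0, 0, 0, 0, -0.2],
])

```text
time: 47.3
eef_pos: [0.5492, -0.0693, 0.0668]
tool_rot: [[0.051, 0.999, -0.002], [0.999, -0.051, -0.001], [-0.001, -0.002, -1.0]]
ft_force: [0.1, 0.5, 1.1]
width: 0.0374
grasp_force: 0.0
```

```bash
python3 -c "
from h import *
st(); go([.549,-.0685,0],YN,1)"
```

```text
t 47.3 p [ 0.5492 -0.0693  0.0668] az -2.9 w 37.4 f [0.1 0.5 1.1] g 0.0 q [-0.38  0.4   0.48  2.   -0.25  0.8   0.2 ]
call 0 mm [ 0.9 -0.1 66.8] deg [-0.12  0.04 -0.  ]
```

Call:
step_arm([
  [0, 0, 0.02, 0, 0, 0, -0.2],
  [0, 0, 0.04, 0, 0, 0, -0.2],
  [0, 0, 0.058, 0, 0, 0, -0.2],
  [0, 0, 0.066, 0, 0, 0, -0.2],
  [0, 0, 0.066, 0, 0, 0, -1],
])

```text
time: 47.8
eef_pos: [0.5499, -0.069, 0.0014]
tool_rot: [[0.05, 0.999, -0.0], [0.999, -0.05, 0.0], [0.0, -0.0, -1.0]]
ft_force: [-0.2, -0.2, 0.8]
width: 0.033
grasp_force: 0.0
```

Call:
step_arm([
  [0, 0, 0, 0, 0, 0, -1],
  [0, 0, 0, 0, 0, 0, -1],
  [0, 0, 0, 0, 0, 0, -1],
], newtons=20)

```text
time: 48.1
eef_pos: [0.5484, -0.0689, 0.0019]
tool_rot: [[0.05, 0.999, -0.002], [0.999, -0.05, 0.001], [0.001, -0.002, -1.0]]
ft_force: [-10.3, 1.1, 8.5]
width: 0.0193
grasp_force: 20.0
```

Call:
step_arm([
  [-0.005, 0, 0, 0, 0, 0, -1],
  [-0.014, 0, 0, 0, 0, 0, -1],
  [-0.024, 0, 0, 0, 0, 0, -1],
  [-0.034, 0, 0, 0, 0, 0, -1],
  [-0.044, 0, 0, 0, 0, 0, -1],
])

```text
time: 48.6
eef_pos: [0.5462, -0.1124, 0.0019]
tool_rot: [[0.05, 0.999, -0.002], [0.999, -0.05, 0.002], [0.001, -0.002, -1.0]]
ft_force: [-9.6, 3.9, 7.9]
width: 0.0198
grasp_force: 20.0
```

```bash
python3 -c "
from h import *
st()"
```

```text
t 48.6 p [ 0.5462 -0.1124  0.0019] az -2.85 w 19.8 f [-9.6  3.9  7.9] g 20.0 q [-0.25  0.5   0.43  2.03 -0.33  0.68  0.34]
```

Call:
step_arm([
  [-0.01, 0, 0, 0, 0, 0, -1],
  [-0.02, 0, 0, 0, 0, 0, -1],
  [-0.03, 0, 0, 0, 0, 0, -1],
  [-0.04, 0, 0, 0, 0, 0, -1],
  [-0.05, 0, 0, 0, 0, 0, -1],
])

```text
time: 49.1
eef_pos: [0.5436, -0.1625, 0.002]
tool_rot: [[0.05, 0.999, -0.002], [0.999, -0.05, 0.001], [0.001, -0.002, -1.0]]
ft_force: [-10.0, 4.3, 8.3]
width: 0.0197
grasp_force: 20.0
```

Call:
step_arm([
  [-0.01, 0, 0, 0, 0, 0, -1],
  [-0.02, 0, 0, 0, 0, 0, -1],
  [-0.03, 0, 0, 0, 0, 0, -1],
  [-0.037, 0, 0, 0, 0, 0, -1],
  [-0.042, 0, 0, 0, 0, 0, -1],
])

```text
time: 49.6
eef_pos: [0.5415, -0.2048, 0.0019]
tool_rot: [[0.051, 0.999, -0.002], [0.999, -0.051, 0.001], [0.001, -0.002, -1.0]]
ft_force: [-10.2, 4.7, 8.8]
width: 0.0195
grasp_force: 20.0
```

Call:
step_arm([
  [-0.002, 0, 0, 0, 0, 0, -1],
  [-0.004, 0, 0, 0, 0, 0, -1],
  [-0.005, 0, 0, 0, 0, 0, -1],
  [-0.005, 0, 0, 0, 0, 0, -1],
])

```text
time: 50.0
eef_pos: [0.5414, -0.2067, 0.0019]
tool_rot: [[0.049, 0.999, -0.003], [0.999, -0.049, 0.004], [0.004, -0.003, -1.0]]
ft_force: [-10.5, 15.8, 15.0]
width: 0.0195
grasp_force: 20.0
```

```bash
python3 -c "
from h import *
st()"
```

```text
t 50.0 p [ 0.5414 -0.2067  0.0019] az -2.79 w 19.5 f [-10.5  15.8  15. ] g 20.0 q [-0.07  0.53  0.42  1.98 -0.33  0.7   0.51]
```

Call:
step_arm([
  [-0.002, 0, 0, 0, 0, 0, -1],
  [-0.004, 0, 0, 0, 0, 0, -1],
  [-0.004, 0, 0, 0, 0, 0, -1],
  [-0.004, 0, 0, 0, 0, 0, -1],
])

```text
time: 50.4
eef_pos: [0.5412, -0.2097, 0.0015]
tool_rot: [[0.048, 0.999, -0.003], [0.999, -0.048, 0.005], [0.005, -0.003, -1.0]]
ft_force: [-9.1, 20.8, 9.8]
width: 0.0196
grasp_force: 20.0
```

```bash
python3 -c "
from h import *
st(); p=bot.grab_frame('scene'); w=cloud(p); save(p,'sc2.png',(200,440,300,620),2.4)"
```

```text
t 50.4 p [ 0.5412 -0.2097  0.0015] az -2.75 w 19.6 f [-9.1 20.8  9.8] g 20.0 q [-0.07  0.53  0.42  1.97 -0.33  0.71  0.51]
```

View pics/sc2.png

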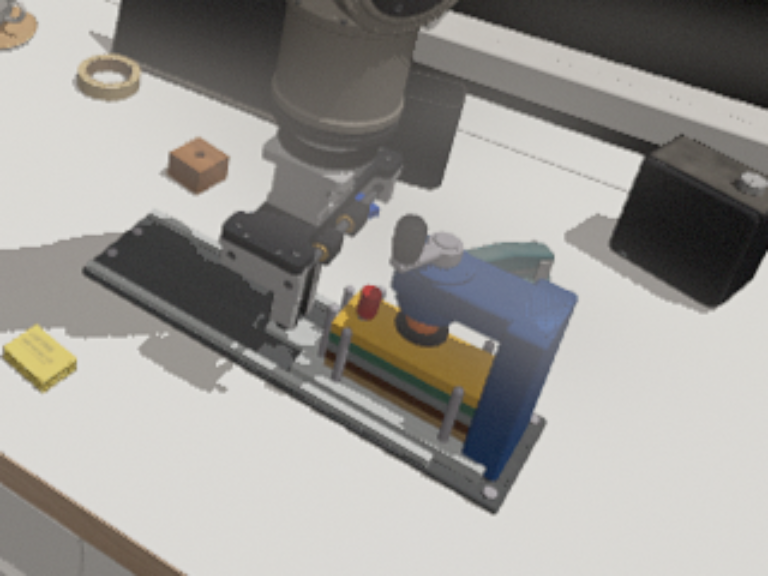

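Call:
step_arm([
  [0, 0, 0, 0, 0, 0, -0.2],
  [0, 0, 0, 0, 0, 0, -0.2],
  [0, 0, 0, 0, 0, 0, -0.2],
  [0, 0, -0.02, 0, 0, 0, -0.2],
  [0, 0, -0.05, 0, 0, 0, -0.2],
])

```text
time: 50.95
eef_pos: [0.5415, -0.2138, 0.0508]
tool_rot: [[0.051, 0.999, -0.002], [0.999, -0.051, 0.0], [-0.0, -0.002, -1.0]]
ft_force: [0.7, 0.1, 0.0]
width: 0.0373
grasp_force: 0.0
```

Call:
step_arm([
  [0.01, 0, -0.04, 0, 0, 0, -0.2],
  [0.03, 0, -0.08, 0, 0, 0, -0.2],
  [0.05, 0, -0.13, 0, 0, 0, -0.2],
  [0.05, 0, -0.18, 0, 0, 0, -0.2],
  [0.05, 0, -0.22, 0, 0, 0, -0.2],
])

```text
time: 51.45
eef_pos: [0.545, -0.1635, 0.2741]
tool_rot: [[0.05, 0.999, 0.002], [0.999, -0.05, -0.0], [-0.0, 0.002, -1.0]]
ft_force: [0.8, -0.1, 0.1]
width: 0.0377
grasp_force: 0.0
```

Call:
step_arm([
  [0, 0, 0, 0, 0, 0, -0.2],
  [0, 0, 0, 0, 0, 0, -0.2],
])

```text
time: 51.65
eef_pos: [0.5454, -0.164, 0.2723]
tool_rot: [[0.05, 0.999, 0.002], [0.999, -0.05, 0.0], [0.0, 0.002, -1.0]]
ft_force: [0.2, 0.1, -0.6]
width: 0.0377
grasp_force: 0.0
```

```bash
cat >> h.py <<'E'
def knob(p):
    w=cloud(p); m=((w[...,2]>.2)&(w[...,2]<.214)&(abs(w[...,0]-.537)<.07)&(abs(w[...,1]+.315)<.07)).astype(np.uint8)
    n,L,s,ce=cv2.connectedComponentsWithStats(m)
    for i in range(1,n):
        if s[i,4]>25:
            q=w[L==i]; C=(np.percentile(q,2,axis=0)+np.percentile(q,98,axis=0))/2; d=C[:2]-AX; a=np.radians(YN); X=np.array([np.cos(a),np.sin(a)]); Y=np.array([-np.sin(a),np.cos(a)])
            print("knob",s[i,4],np.round(C,4),np.round(np.ptp(q,0)*1e3),"r mm",round(np.linalg.norm(d)*1e3,1),"crank deg",round(np.degrees(np.arctan2(d@Y,-d@X)),1))
AX=NC-.14*np.array([.0506,.9987])
E
python3 -c "
from h import *
print(AX); st(); p=red(); w=cloud(p)
m=(w[...,2]>.044)&(w[...,2]<.055)&(abs(w[...,0]-.542)<.02)&(abs(w[...,1]+.207)<.02); q=w[m]; print('handle',len(q),q.mean(0),q.min(0),q.max(0)); knob(p); save(p,'w12.png')
t=bot.grab_frame('top'); knob(t)"
```

```text
[ 0.536716 -0.315318]
t 51.65 p [ 0.5454 -0.164   0.2723] az -2.88 w 37.7 f [ 0.2  0.1 -0.6] g 0.0 q [-0.29  0.19  0.55  1.76 -0.11  1.22  0.24]
red px [306 300  13  11 118] z [0.0708 0.0995] top centre [ 0.5367 -0.2696  0.0982] size [13.  13.5  3.8] tool [-106.    -2.8  172.8]
handle 187 [ 0.54243393 -0.20360707  0.04955758] [ 0.53277994 -0.21369524  0.04420061] [ 0.55189833 -0.19499275  0.05195062]
knob 209 [ 0.501  -0.2963  0.2054] [21. 13.  7.] r mm 40.4 crank deg 25.1
```

Call:
step_arm([
  [0, -0.002, 0.05, 0, 0, 0, -1],
  [0, -0.002, 0.1, 0, 0, 0, -1],
  [0, -0.002, 0.15, 0, 0, 0, -1],
  [0, -0.002, 0.2, 0, 0, 0, -1],
  [0, -0.002, 0.23, 0, 0, 0, -1],
])

```text
time: 52.25
eef_pos: [0.54, -0.1635, 0.0365]
tool_rot: [[0.051, 0.999, -0.006], [0.999, -0.051, 0.0], [-0.0, -0.006, -1.0]]
ft_force: [2.0, 0.8, 0.8]
width: 0.0013
grasp_force: 0.0
```

Call:
step_arm([
  [0, 0, 0.02, 0, 0, 0, -1],
  [0, 0, 0.035, 0, 0, 0, -1],
  [0, 0, 0.035, 0, 0, 0, -1],
  [-0.01, 0, 0.035, 0, 0, 0, -1],
  [-0.018, 0, 0.035, 0, 0, 0, -1],
])

```text
time: 52.75
eef_pos: [0.5427, -0.1829, 0.0072]
tool_rot: [[0.05, 0.999, 0.002], [0.999, -0.05, -0.0], [-0.0, 0.002, -1.0]]
ft_force: [-0.3, -0.9, -0.4]
width: 0.0004
grasp_force: 0.0
```

Call:
step_arm([
  [-0.003, 0, 0, 0, 0, 0, -1],
  [-0.005, 0, 0, 0, 0, 0, -1],
  [-0.007, 0, 0, 0, 0, 0, -1],
  [-0.007, 0, 0, 0, 0, 0, -1],
])

```text
time: 53.15
eef_pos: [0.5422, -0.1874, 0.0066]
tool_rot: [[0.049, 0.999, 0.001], [0.999, -0.049, 0.002], [0.002, 0.001, -1.0]]
ft_force: [0.0, 5.5, 4.2]
width: 0.0004
grasp_force: 3.1
```

```bash
python3 -c "
from h import *
st()"
```

```text
t 53.15 p [ 0.5422 -0.1874  0.0066] az -2.82 w 0.4 f [0.  5.5 4.2] g 3.1 q [-0.12  0.52  0.43  1.99 -0.33  0.7   0.47]
```

Call:
step_arm([
  [-0.003, 0, 0, 0, 0, 0, -1],
  [-0.005, 0, 0, 0, 0, 0, -1],
  [-0.005, 0, 0, 0, 0, 0, -1],
])

```text
time: 53.45
eef_pos: [0.5422, -0.1878, 0.0065]
tool_rot: [[0.046, 0.999, -0.001], [0.999, -0.046, 0.007], [0.007, -0.001, -1.0]]
ft_force: [-2.6, 28.2, 16.4]
width: 0.0
grasp_force: 14.4
```

Call:
step_arm([
  [-0.003, 0, 0, 0, 0, 0, -1],
  [-0.005, 0, 0, 0, 0, 0, -1],
  [-0.005, 0, 0, 0, 0, 0, -1],
])

```text
time: 53.75
eef_pos: [0.5421, -0.188, 0.0065]
tool_rot: [[0.043, 0.999, -0.002], [0.999, -0.043, 0.012], [0.012, -0.003, -1.0]]
ft_force: [-4.7, 51.2, 27.4]
width: 0.0005
grasp_force: 25.8
```

Call:
step_arm([
  [0.015, 0, 0, 0, 0, 0, -1],
  [0.03, 0, 0, 0, 0, 0, -1],
  [0.03, 0, -0.05, 0, 0, 0, -0.2],
  [0.03, 0, -0.1, 0, 0, 0, -0.2],
  [0.03, 0, -0.15, 0, 0, 0, -0.2],
])

```text
time: 54.25
eef_pos: [0.5422, -0.1687, 0.1578]
tool_rot: [[0.05, 0.999, -0.001], [0.999, -0.05, -0.001], [-0.001, -0.001, -1.0]]
ft_force: [1.8, 0.6, 1.0]
width: 0.0211
grasp_force: 0.0
```

Call:
step_arm([
  [0, 0, -0.04, 0, 0, 0, -0.2],
  [0, 0, -0.08, 0, 0, 0, -0.2],
  [0, 0, -0.11, 0, 0, 0, -0.2],
  [0, 0, -0.11, 0, 0, 0, -0.2],
])

```text
time: 54.65
eef_pos: [0.5444, -0.1693, 0.2702]
tool_rot: [[0.051, 0.999, 0.006], [0.999, -0.051, -0.0], [-0.0, 0.006, -1.0]]
ft_force: [-0.5, -0.3, -0.6]
width: 0.0376
grasp_force: 0.0
```

```bash
python3 -c "
from h import *
st(); go([.537,-.335,.27],YN,1)"
```

```text
t 54.65 p [ 0.5444 -0.1693  0.2702] az -2.9 w 37.6 f [-0.5 -0.3 -0.6] g 0.0 q [-0.3   0.19  0.57  1.77 -0.11  1.21  0.25]
call 0 mm [-165.9    1.     0.2] deg [0.35 0.01 0.  ]
```

Call:
step_arm([
  [-0.04, 0.001, 0, 0, 0, 0, -0.2],
  [-0.08, 0.001, 0, 0, 0, 0, -0.2],
  [-0.125, 0.001, 0, 0, 0, 0, -0.2],
  [-0.165, 0.001, 0, 0, 0, 0, -0.2],
  [-0.165, 0.001, 0, 0, 0, 0, -0.2],
])

```text
time: 55.15
eef_pos: [0.5331, -0.3391, 0.2653]
tool_rot: [[0.057, 0.998, -0.002], [0.998, -0.057, -0.003], [-0.003, -0.002, -1.0]]
ft_force: [-1.7, 0.0, 1.1]
width: 0.0374
grasp_force: 0.0
```

Call:
step_arm([
  [0, 0, 0, 0, 0, 0, -0.2],
  [0, 0, 0, 0, 0, 0, -0.2],
])

```text
time: 55.35
eef_pos: [0.5356, -0.3324, 0.2655]
tool_rot: [[0.049, 0.999, -0.001], [0.999, -0.049, 0.001], [0.001, -0.001, -1.0]]
ft_force: [0.9, 0.1, -0.5]
width: 0.0377
grasp_force: 0.0
```

```bash
python3 -c "
from h import *
st(); p=bot.grab_frame('wrist'); knob(p); save(p,'w13.png'); w=cloud(p)
m=((w[...,2]>.165)&(w[...,2]<.199)&(abs(w[...,0]-.537)<.03)&(abs(w[...,1]+.315)<.03)); q=w[m]; print('hub z',np.percentile(q[:,2],[5,50,95]))
tops(p,.17,.199,(.515,.57,-.34,-.28)); tops(p,.199,.215,(.47,.6,-.38,-.26))
q=w[(w[...,2]>.15)&(w[...,2]<.16)&(w[...,0]>.45)&(w[...,0]<.62)&(w[...,1]<-.25)]; print('bridge',q.min(0),q.max(0))"
```

```text
t 55.35 p [ 0.5356 -0.3324  0.2655] az -2.82 w 37.7 f [ 0.9  0.1 -0.5] g 0.0 q [-0.03  0.33  0.64  1.64 -0.21  1.24  0.6 ]
knob 601 [ 0.5011 -0.295   0.2048] [21. 22.  9.] r mm 41.0 crank deg 26.8
hub z [0.17047758 0.17266886 0.17572853]
903 [ 0.5327 -0.3103  0.1729] [ 0.532  -0.3103  0.1733] [0.0339 0.0296 0.0067]
613 [ 0.5016 -0.2944  0.2059] [ 0.5009 -0.2951  0.2042] [0.0214 0.0217 0.0102]
bridge [ 0.49944789 -0.40346098  0.15001004] [ 0.56727081 -0.28713848  0.1585051 ]
```

View pics/w13.png

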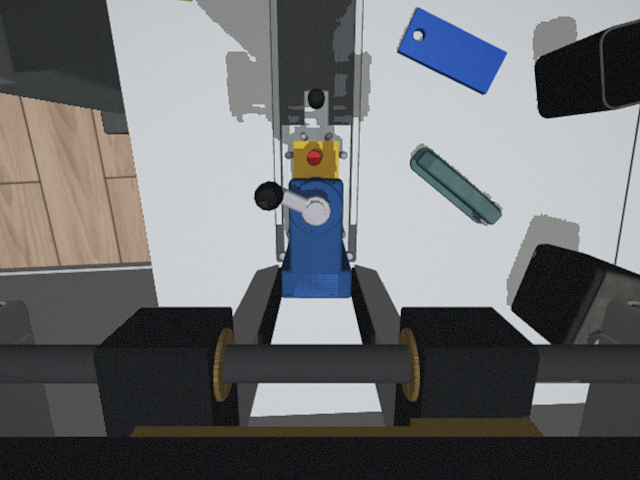

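```bash
python3 -c "
from h import *
p=bot.grab_frame('wrist'); print(world(p,211,316.5,.1745)); im=cv2.resize(p['pixels'][185:235,285:350],None,fx=8,fy=8,interpolation=cv2.INTER_CUBIC)
g=cv2.cvtColor(im,cv2.COLOR_RGB2GRAY); c=cv2.HoughCircles(g,cv2.HOUGH_GRADIENT,1.5,80,param1=120,param2=25,minRadius=70,maxRadius=140)
for x,y,r in c[0][:3]: print(x/8+285,y/8+185,r/8,world(p,y/8+185-.4,x/8+285-.4,.1745))
go([.5011,-.2955,.16],YN,1)"
```

```text
[ 0.5374335  -0.31290769  0.1745    ]Traceback (most recent call last):
  File "<string>", line 5, in <module>
    for x,y,r in c[0][:3]: print(x/8+285,y/8+185,r/8,world(p,y/8+185-.4,x/8+285-.4,.1745))
                 ~^^^
TypeError: 'NoneType' object is not subscriptable
```

```bash
sed -i 's/^AX=.*/AX=np.array([.5373,-.3131])/' h.py; python3 -c "
from h import *
go([.5013,-.2968,.22],YN,1)"
```

```text
call 0 mm [ 33.6 -36.3  45.9] deg [-0.   -0.03  0.13]
```

Call:
step_arm([
  [0.034, -0.036, 0, 0, 0, 0, -0.15],
  [0.034, -0.036, 0, 0, 0, 0, -0.15],
  [0.034, -0.036, 0.02, 0, 0, 0, -0.15],
  [0.034, -0.036, 0.045, 0, 0, 0, -0.15],
  [0.034, -0.036, 0.045, 0, 0, 0, -0.15],
])

```text
time: 55.95
eef_pos: [0.5005, -0.296, 0.219]
tool_rot: [[0.048, 0.999, -0.003], [0.999, -0.048, 0.001], [0.001, -0.003, -1.0]]
ft_force: [0.1, 0.1, 1.0]
width: 0.04
grasp_force: 0.0
```

```bash
python3 -c "
from h import *
st(); p=bot.grab_frame('wrist'); knob(p); go([.5013,-.2968,.154],YN,1)"
```

```text
t 55.95 p [ 0.5005 -0.296   0.219 ] az -2.77 w 40.0 f [0.1 0.1 1. ] g 0.0 q [-0.09  0.28  0.63  1.8  -0.18  1.12  0.55]
knob 797 [ 0.5008 -0.2942  0.2046] [21. 21.  9.] r mm 41.1 crank deg 24.5
call 0 mm [-0.   0.4 66.6] deg [-0.1  -0.03  0.09]
```

Call:
step_arm([
  [0.0005, 0, 0.02, 0, 0, 0, -0.15],
  [0.0005, 0, 0.04, 0, 0, 0, -0.15],
  [0.0005, 0, 0.058, 0, 0, 0, -0.15],
  [0.0005, 0, 0.065, 0, 0, 0, -0.15],
  [0.0005, 0, 0.065, 0, 0, 0, -0.15],
])

```text
time: 56.5
eef_pos: [0.5014, -0.2972, 0.1564]
tool_rot: [[0.05, 0.999, -0.0], [0.999, -0.05, -0.0], [-0.0, -0.0, -1.0]]
ft_force: [-0.6, 0.2, 0.4]
width: 0.0401
grasp_force: 0.0
```

Call:
step_arm([
  [0, 0, 0, 0, 0, 0, -1],
  [0, 0, 0, 0, 0, 0, -1],
  [0, 0, 0, 0, 0, 0, -1],
  [0, 0, 0, 0, 0, 0, -1],
], newtons=12)

```text
time: 56.9
eef_pos: [0.5009, -0.2974, 0.1569]
tool_rot: [[0.05, 0.999, 0.0], [0.999, -0.05, 0.0], [0.0, 0.0, -1.0]]
ft_force: [-4.7, 1.2, 7.4]
width: 0.0212
grasp_force: 12.0
```

```bash
python3 -c "
from h import *
st()
import math
f0=24.; f=f0; 
while f<540-1e-6:
    rows=[]
    b=(40*math.sin(math.radians(f)),-40*math.cos(math.radians(f)))
    for i in range(5):
        g=min(f+15*(i+1),540); rows.append([round((40*math.sin(math.radians(g))-b[0])/1e3,4),round((-40*math.cos(math.radians(g))-b[1])/1e3,4)])
    print(round(f),rows); f=min(f+75,540)
"
```

```text
t 56.9 p [ 0.5009 -0.2974  0.1569] az -2.89 w 21.2 f [-4.7  1.2  7.4] g 12.0 q [-0.06  0.34  0.61  1.87 -0.23  1.    0.6 ]
24 [[0.0089, 0.0055], [0.0161, 0.013], [0.0211, 0.0222], [0.0235, 0.0324], [0.0232, 0.0428]]
99 [[-0.003, 0.01], [-0.0084, 0.0189], [-0.016, 0.0261], [-0.0252, 0.0311], [-0.0353, 0.0335]]
174 [[-0.0104, -0.0003], [-0.0205, -0.0032], [-0.0294, -0.0087], [-0.0365, -0.0163], [-0.0415, -0.0254]]
249 [[-0.0024, -0.0102], [-0.0022, -0.0206], [0.0008, -0.0306], [0.0063, -0.0395], [0.0138, -0.0467]]
324 [[0.0092, -0.005], [0.0193, -0.0074], [0.0298, -0.0071], [0.0398, -0.0042], [0.0487, 0.0013]]
399 [[0.0072, 0.0076], [0.0122, 0.0168], [0.0146, 0.0269], [0.0143, 0.0373], [0.0114, 0.0474]]
474 [[-0.0055, 0.0089], [-0.013, 0.0161], [-0.0222, 0.0211], [-0.0324, 0.0235], [-0.0365, 0.0237]]
```

Call:
step_arm([
  [0.009, 0.0055, 0, 0, 0, 0, -1],
  [0.016, 0.013, 0, 0, 0, 0, -1],
  [0.021, 0.022, 0, 0, 0, 0, -1],
  [0.0235, 0.0325, 0, 0, 0, 0, -1],
  [0.023, 0.043, 0, 0, 0, 0, -1],
])

```text
time: 57.4
eef_pos: [0.5455, -0.2776, 0.1568]
tool_rot: [[0.051, 0.999, 0.0], [0.999, -0.051, -0.002], [-0.002, 0.0, -1.0]]
ft_force: [-5.6, -9.4, 3.7]
width: 0.0215
grasp_force: 12.0
```

```bash
python3 -c "
from h import *
st(); p=bot.grab_frame('wrist'); knob(p)"
```

```text
t 57.4 p [ 0.5455 -0.2776  0.1568] az -2.9 w 21.5 f [-5.6 -9.4  3.7] g 12.0 q [-0.09  0.39  0.59  1.8  -0.25  1.02  0.55]
knob 1785 [ 0.5402 -0.2728  0.2066] [33. 20. 14.] r mm 40.4 crank deg 91.2
knob 350 [ 0.5625 -0.2745  0.207 ] [13. 18. 14.] r mm 46.1 crank deg 120.3
```

Call:
step_arm([
  [-0.004, 0.01, 0, 0, 0, 0, -1],
  [-0.0095, 0.019, 0, 0, 0, 0, -1],
  [-0.017, 0.026, 0, 0, 0, 0, -1],
  [-0.026, 0.031, 0, 0, 0, 0, -1],
  [-0.036, 0.0335, 0, 0, 0, 0, -1],
])

```text
time: 57.95
eef_pos: [0.5762, -0.3143, 0.1566]
tool_rot: [[0.05, 0.999, -0.002], [0.999, -0.05, 0.001], [0.001, -0.002, -1.0]]
ft_force: [-14.1, 2.6, 11.8]
width: 0.0214
grasp_force: 12.0
```

Call:
step_arm([
  [-0.0105, -0.0005, 0, 0, 0, 0, -1],
  [-0.0205, -0.0035, 0, 0, 0, 0, -1],
  [-0.0295, -0.009, 0, 0, 0, 0, -1],
  [-0.0365, -0.0165, 0, 0, 0, 0, -1],
  [-0.0415, -0.0255, 0, 0, 0, 0, -1],
])

```text
time: 58.45
eef_pos: [0.5509, -0.354, 0.157]
tool_rot: [[0.049, 0.999, 0.002], [0.999, -0.049, 0.0], [0.0, 0.002, -1.0]]
ft_force: [2.9, 2.9, 4.0]
width: 0.0214
grasp_force: 12.0
```

```bash
python3 -c "
from h import *
st(); o=bot.get_obs(); d=o['eef_pos'][:2]-AX; print('az eef',d)"
```

```text
t 58.45 p [ 0.5509 -0.354   0.157 ] az -2.82 w 21.4 f [2.9 2.9 4. ] g 12.0 q [ 0.04  0.47  0.59  1.7  -0.29  1.06  0.68]
az eef [ 0.01359998 -0.04092939]
```

Call:
step_arm([
  [-0.0025, -0.01, 0, 0, 0, 0, -1],
  [-0.002, -0.0205, 0, 0, 0, 0, -1],
  [0.001, -0.0305, 0, 0, 0, 0, -1],
  [0.0065, -0.0395, 0, 0, 0, 0, -1],
  [0.014, -0.0465, 0, 0, 0, 0, -1],
])

```text
time: 58.95
eef_pos: [0.5029, -0.3395, 0.1569]
tool_rot: [[0.052, 0.999, 0.001], [0.999, -0.052, -0.002], [-0.002, 0.001, -1.0]]
ft_force: [0.9, -4.3, 4.4]
width: 0.0215
grasp_force: 12.0
```

Call:
step_arm([
  [0.009, -0.005, 0, 0, 0, 0, -1],
  [0.0195, -0.0075, 0, 0, 0, 0, -1],
  [0.03, -0.007, 0, 0, 0, 0, -1],
  [0.04, -0.004, 0, 0, 0, 0, -1],
  [0.0485, 0.0015, 0, 0, 0, 0, -1],
])

```text
time: 59.45
eef_pos: [0.5061, -0.2898, 0.1567]
tool_rot: [[0.051, 0.999, -0.001], [0.999, -0.051, 0.0], [0.0, -0.001, -1.0]]
ft_force: [-6.4, -1.3, 10.5]
width: 0.0212
grasp_force: 12.0
```

```bash
python3 -c "
from h import *
st(); p=bot.grab_frame('wrist'); knob(p); w=cloud(p); save(p,'w14.png')
p=bot.grab_frame('scene'); save(p,'sc3.png',(200,440,300,620),2.4)"
```

```text
t 59.45 p [ 0.5061 -0.2898  0.1567] az -2.94 w 21.2 f [-6.4 -1.3 10.5] g 12.0 q [-0.07  0.34  0.6   1.87 -0.23  1.    0.58]
knob 2149 [ 0.5071 -0.2851  0.2068] [45. 21. 14.] r mm 41.2 crank deg 40.0
```

View pics/sc3.png

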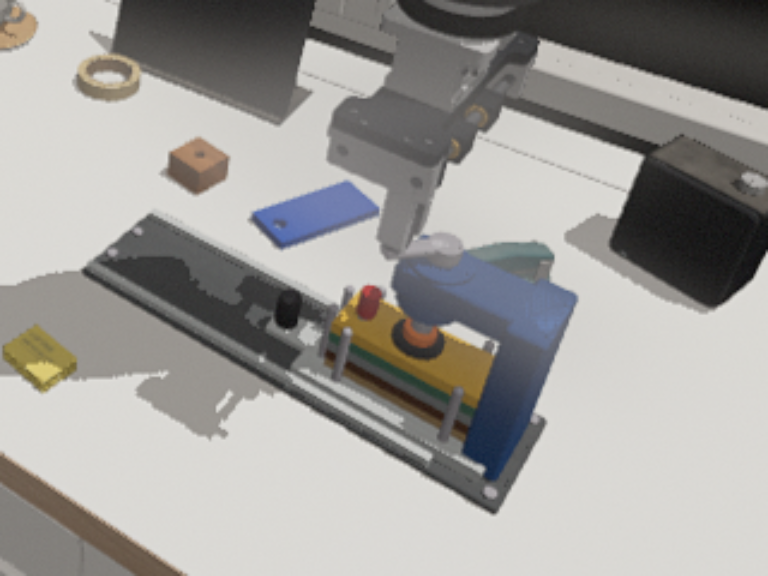

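Call:
step_arm([
  [0.007, 0.0075, 0, 0, 0, 0, -1],
  [0.012, 0.017, 0, 0, 0, 0, -1],
  [0.0145, 0.027, 0, 0, 0, 0, -1],
  [0.014, 0.037, 0, 0, 0, 0, -1],
  [0.011, 0.0475, 0, 0, 0, 0, -1],
])

```text
time: 60.05
eef_pos: [0.5549, -0.2812, 0.1566]
tool_rot: [[0.05, 0.999, -0.001], [0.999, -0.05, -0.0], [-0.0, -0.001, -1.0]]
ft_force: [-7.6, -4.1, 9.4]
width: 0.0212
grasp_force: 12.0
```

Call:
step_arm([
  [-0.0055, 0.009, 0, 0, 0, 0, -1],
  [-0.013, 0.016, 0, 0, 0, 0, -1],
  [-0.022, 0.021, 0, 0, 0, 0, -1],
  [-0.0325, 0.0235, 0, 0, 0, 0, -1],
  [-0.0365, 0.0235, 0, 0, 0, 0, -1],
])

```text
time: 60.55
eef_pos: [0.576, -0.3191, 0.1565]
tool_rot: [[0.051, 0.999, -0.002], [0.999, -0.051, 0.001], [0.001, -0.002, -1.0]]
ft_force: [-6.4, 6.3, 12.4]
width: 0.0211
grasp_force: 12.0
```

Call:
step_arm([
  [0, 0, 0, 0, 0, 0, -1],
  [0, 0, 0, 0, 0, 0, -1],
])

```text
time: 60.75
eef_pos: [0.576, -0.3192, 0.1566]
tool_rot: [[0.051, 0.999, -0.001], [0.999, -0.051, -0.0], [-0.0, -0.001, -1.0]]
ft_force: [-5.4, -0.1, 10.3]
width: 0.0215
grasp_force: 12.0
```

```bash
python3 -c "
from h import *
st(); p=bot.grab_frame('wrist'); knob(p)
o=bot.get_obs(); R=np.array(o['tool_rot']); C=o['eef_pos']+R@[.0022,0,0]; d=C[:2]-AX; a=np.radians(YN); print('finger-based',np.linalg.norm(d),np.degrees(np.arctan2(d@[-np.sin(a),np.cos(a)],-d@[np.cos(a),np.sin(a)])))"
```

```text
t 60.75 p [ 0.576  -0.3192  0.1566] az -2.92 w 21.5 f [-5.4 -0.1 10.3] g 12.0 q [-0.01  0.47  0.58  1.69 -0.29  1.06  0.61]
knob 1796 [ 0.5708 -0.3142  0.2068] [33. 21. 14.] r mm 33.5 crank deg 179.0
knob 348 [ 0.5931 -0.3162  0.207 ] [13. 18. 14.] r mm 55.9 crank deg -179.7
finger-based 0.03903791385285263 -177.0609696263734
```

Call:
step_arm([
  [0, 0, 0, 0, 0, 0, -0.1],
  [0, 0, 0, 0, 0, 0, -0.1],
  [0, 0, 0, 0, 0, 0, -0.1],
  [0, 0, -0.02, 0, 0, 0, -0.1],
  [0, 0, -0.05, 0, 0, 0, -0.1],
])

```text
time: 61.3
eef_pos: [0.5763, -0.3179, 0.205]
tool_rot: [[0.05, 0.999, -0.003], [0.999, -0.05, 0.001], [0.001, -0.003, -1.0]]
ft_force: [0.3, -0.7, 0.2]
width: 0.0423
grasp_force: 0.0
```

Call:
step_arm([
  [0, 0, -0.05, 0, 0, 0, -0.1],
  [0, 0, -0.09, 0, 0, 0, -0.1],
  [0.03, 0, -0.09, 0, 0, 0, -0.1],
  [0.07, 0, -0.09, 0, 0, 0, -0.1],
  [0.11, 0, -0.09, 0, 0, 0, -0.1],
])

```text
time: 61.8
eef_pos: [0.5825, -0.2077, 0.2961]
tool_rot: [[0.051, 0.999, 0.0], [0.999, -0.051, -0.0], [-0.0, 0.0, -1.0]]
ft_force: [1.2, -0.2, -0.1]
width: 0.0423
grasp_force: 0.0
```

Call:
step_arm([
  [0.04, -0.01, 0, 0, 0, 0, -0.1],
  [0.08, -0.02, 0, 0, 0, 0, -0.1],
  [0.12, -0.03, 0, 0, 0, 0, -0.1],
  [0.12, -0.03, 0, 0, 0, 0, -0.1],
  [0.12, -0.03, 0, 0, 0, 0, -0.1],
])

```text
time: 62.3
eef_pos: [0.5588, -0.0865, 0.2962]
tool_rot: [[0.048, 0.999, 0.0], [0.999, -0.048, 0.0], [0.0, 0.0, -1.0]]
ft_force: [0.6, -1.2, -0.2]
width: 0.0423
grasp_force: 0.0
```

```bash
python3 -c "
from h import *
st(); p=bot.grab_frame('top'); knob(p); tops(p,.085,.105,(.5,.58,-.3,-.24))
p=bot.grab_frame('scene'); save(p,'sc4.png',(200,440,300,620),2.4); w=cloud(p); 
p=red()"
```

```text
t 62.3 p [ 0.5588 -0.0865  0.2962] az -2.75 w 42.3 f [ 0.6 -1.2 -0.2] g 0.0 q [-0.43  0.17  0.55  1.73 -0.09  1.27  0.09]
knob 55 [ 0.5762 -0.3162  0.2065] [19. 23. 14.] r mm 39.0 crank deg -178.4Traceback (most recent call last):
  File "<string>", line 5, in <module>
    p=red()
  File "h.py", line 104, in red
    n,L,s,ce=cv2.connectedComponentsWithStats(m); i=1+np.argmax(s[1:,4]); q=w[L==i]; zt=np.nanpercentile(q[:,2],97); t=q[q[:,2]>zt-.004]
                                                      ~~~~~~~~~^^^^^^^^^
    return _wrapfunc(a, 'argmax', axis=axis, out=out, **kwds)
    return bound(*args, **kwds)
ValueError: attempt to get argmax of an empty sequence
```

View pics/sc4.png

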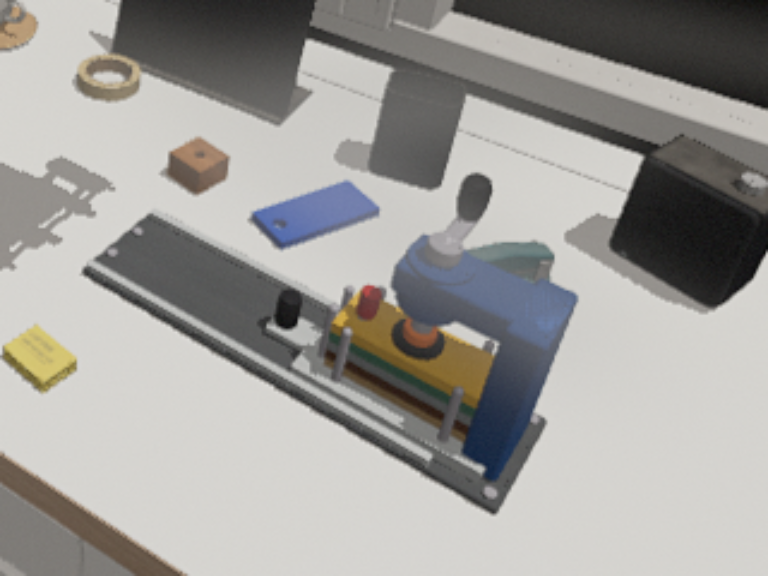

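The final picture shows the bed home, the five-chip stack clamped with the pin in place, and the crank knob at about 540° on the far side. The tape and notes have not moved.

```bash
python3 -c "
from plant import bot
print(bot.hand_in())"
```

```text
the job is handed in; nothing more can be done
None
```

I handed the job in at about 62 s: all five chips are stacked in the nest, the pin stands on the bottom of the bed's hole, the bed is hard against its stop, and the crank is about half a turn past where the pad should meet the stack (not measured with a force reading); I saw no sign that the stapler, tape or note pad had moved.

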